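# Set up the bench borer for a batch of sofa feet

### The arm

A 6-joint arm with a two-finger parallel gripper is mounted at the origin on the work surface. World frame = base frame: x ahead of the robot, y to its left, z up, the work surface at z = 0. Lengths are in m, angles in rad, forces in N, time in s.
With the tool pointing down it reaches from about 0.275 to 0.825 m from the base axis. Payload 4.9 kg.
Tool frame: the origin (TCP) lies at the very end of the fingers, on their centre line; the grasp point (between the pads) lies 19 mm behind it; z points along the fingers, x is the direction in which the jaws open and shut, and the axes are right-handed (so a half turn about z gives the same grasp; the last joint's range is limited). The gripper opens to 85 mm and grips with 20 to 120 N. Pads are 22 mm wide; open, the fingers measure 114 mm over their backs; the gripper's body (76 mm by 85 mm) begins 54 mm behind the grasp point. The pads swing forward as they close: fully open they stand 13 mm farther back than shut.
Start: joints at [-0.134, 0.326, -0.193, 1.052, 0, 1.437], TCP at [0.55, 0, 0.2] pointing down, gripper open.
Joint ranges: [-2.65, 2.65], [-0.97, 1.79], [-1.3, 1.35], [-1.93, 2.1], [-1.47, 1.37], [-3.14, 3.14]. Speed limits (rad/s): [2.57, 2.57, 3.14, 3.14, 3.14, 3.14].

### API

Orientations are given as a rotation vector (axis times angle).
In Python, from plant import * gives the robot as it stands. The module is installed in compiled form; this text tells all that it offers.
- The arm moves only by the tool arm_command, never from a script. Its argument "motion" is a list that holds one entry, the list of rows, each a list of 7 numbers: the shift along the world's x, y, z in cm, then the turn, a rotation vector about the world's x, y, z in rad, then the opening, from -1 (shut) to 1 (fully open). In form: [[[dx, dy, dz, wx, wy, wz, grip], ...]]. A call has 1 to 10 rows; each row shifts and turns the pose as measured when the row begins; what a row does not reach is not made up. A row lasts 1/12 s, in which the tool goes at most 41.7 mm and 7.16 degrees, less where a joint would pass 70% of its speed; a pose out of reach is approached as far as the arm can. A call with a gripper value outside its range is refused whole. The fingers move at their own pace and stop on an object; the grip force is fixed at half the most. Time passes only in rows, so rows that do not move let the fingers close. It gives the time, the measured TCP pose, the force and the opening at its end, in the units of the state.
- state(): the state, without advancing time (a new reading comes with each control period).
- camera(name): name is "scene" or "side" or "wrist"; returns a dict with "frame" (480x640x3 uint8, red, green, blue), "intrinsics" (3x3 intrinsics, pixels), "xyz" and "rotation" of the camera in the world. Camera axes: x right, y down, z forward; pixel columns grow to the right and rows downward; lengths in m; the calibration is good to about 2 mm. A picture is of the moment at which its call begins. There is no depth.
- finish_job(): hands the job in, once; it reports no verdict.
Trained networks look in a picture, given as the dict that the camera call returned (one of the last four; its "shot" number tells which), for a name from the list of things; names that differ only in an ending like _2 or _b are one class to them, and where a whole thing is asked for, a point or a joint stands for the part that bears it (a point fixed in the world has none). Each returns a list of dicts, best first, with "confidence" (0 to 1); they miss things now and then, are a little off and sometimes report something else, mostly with a low value. They report only what shows in the picture. A call takes as long as a camera call. They do not tell look-alikes from the thing itself.
- boxes_of(picture, thing): "point" ([column, row] in pixels, amid what is visible of it).
- tip_of(picture, thing): "point" ([column, row] in pixels: a listed point, or the origin of a listed thing).
The state is a dict: "time_s": time; "joint_positions": joint angles; "joint_vel": joint speeds; "effort": joint torques, N m; "tcp_pos": TCP position; "orientation": TCP orientation; "ft_force": force on the tool from outside, world axes, zero at the start; "ft_torque": the same for the moment, N m; "width": finger opening in m.
Only numpy, scipy, OpenCV 4.12 (cv2) and the standard library are available. Lean on these libraries where they do the work, as an engineer would, in place of code of your own. Each camera call takes 0.05 s, during which the arm holds its last target. There are 200 camera calls.

### The job

Set the boring machine up for this batch of sofa feet: press its stop button in, then stand every foot from the cork mat upright in the pocket of its own size in the jig board on the sliding table. With the stop kept in, make the dry run: by its knob, slide the table so that the centre of each foot in turn, from the smallest to the largest, rests right under the bit tip for a good second. Then pull the table fully out to its front stop and only after that twist the stop button clockwise so that it pops up; keep off the bit and spindle, and leave the stapler, glue and tape measure alone.

Things in the scene. Friction and masses are not known exactly. Their poses are not given: they have to be found in the camera images.
- borer: boring machine fixed to the bench: grey base 440 x 260 mm, 14 mm thick, from 305 mm in front of its origin to 135 mm behind. Origin on the bench straight below the bit tip; x = along the lower slides, away from the robot; y = along the upper slides, to the left. A post 42 mm thick, 100 mm behind and 200 mm left of the origin, carries an arm (297 to 333 mm high) with the spindle
- borer_head: the fixed post, arm, spindle, chuck and bit of the machine, same origin and axes as the machine; not to be struck
- bit_tip (a point): the lower tip of the fixed bit, the pointer of the machine, 142 mm above the bench (14 mm above the top of a seated foot). Chuck and spindle above it stay within 27 mm of the bit's axis
- saddle (a joint): position of the x-y table along the machine's x, m: 0 = fully out at its front end stop, towards the robot, where all four pockets are clear of the spindle (the loading place); up to 0.225 = in under the spindle. Slides by hand with about 2 N friction and stays where it is left
- jig (a joint): position of the x-y table along the machine's y, m: from -0.062 to 0.062, growing to the left, 0 = in the middle. About 2 N friction, stays where it is left
- table_knob (a point): the hand knob of the x-y table: upright black knob, 30 mm thick, from 21 mm below to 21 mm above this point, on a steel tongue (its top 55 mm below this point) at the front edge of the jig board, 150 mm in front of the board's centre. Pushing or pulling it moves the table in x and y; it does not lift or turn
- stop_push (a joint): travel of the stop button, m: 0 = up (released), 0.009 = pressed in and latched. It takes a push of about 5 N, snaps in past half way and stays in until it is twisted
- stop_turn (a joint): turn of the stop button's cap, rad: 0 = at rest, up to 0.8 clockwise seen from above. When the cap is latched in, turning it lifts it on a cam (about 10 mm per rad); beyond about 0.5 rad it pops up by itself once let go. It takes about 0.1 N m and springs back to 0 when let go
- stop_cap (a point): centre of the flat top of the stop button's red mushroom cap, which moves with it: cap 40 mm across, 22 mm high, its side upright from 4 to 17 mm above its underside. Up, this point is 112 mm above the bench, latched 103 mm. The cap stands on a yellow box 85 x 100 mm, 75 mm high, with a flat black collar 54 mm across and 6 mm high on it
- mat: flat cork mat 280 x 260 mm, 3 mm thick, fixed on the bench, on which the feet stand at first; origin under its centre
- foot42: the smallest turned beech sofa foot: upright cylinder 42 mm across and 42 mm high with a chamfered lower edge (3 mm wide, 6 mm high) and a crossed centre mark on its top. Origin at the centre of its underside, z up. Not every foot is there each time
- foot50: the second smallest turned beech sofa foot: upright cylinder 50 mm across and 42 mm high with a chamfered lower edge (3 mm wide, 6 mm high) and a crossed centre mark on its top. Origin at the centre of its underside, z up. Not every foot is there each time
- foot58: the second largest turned beech sofa foot: upright cylinder 58 mm across and 42 mm high with a chamfered lower edge (3 mm wide, 6 mm high) and a crossed centre mark on its top. Origin at the centre of its underside, z up. Not every foot is there each time
- foot66: the largest turned beech sofa foot: upright cylinder 66 mm across and 42 mm high with a chamfered lower edge (3 mm wide, 6 mm high) and a crossed centre mark on its top. Origin at the centre of its underside, z up. Not every foot is there each time
- pocket42 (a point): floor centre of the round pocket for the 42 mm foot in the plywood jig board (200 x 200 x 33 mm, on the x-y table): 47 mm across, 20 mm deep with a 2 mm chamfer, floor 86 mm above the bench; the four pockets form a square of 96 mm about the board's centre
- pocket50 (a point): floor centre of the round pocket for the 50 mm foot in the plywood jig board (200 x 200 x 33 mm, on the x-y table): 55 mm across, 20 mm deep with a 2 mm chamfer, floor 86 mm above the bench; the four pockets form a square of 96 mm about the board's centre
- pocket58 (a point): floor centre of the round pocket for the 58 mm foot in the plywood jig board (200 x 200 x 33 mm, on the x-y table): 63 mm across, 20 mm deep with a 2 mm chamfer, floor 86 mm above the bench; the four pockets form a square of 96 mm about the board's centre
- pocket66 (a point): floor centre of the round pocket for the 66 mm foot in the plywood jig board (200 x 200 x 33 mm, on the x-y table): 71 mm across, 20 mm deep with a 2 mm chamfer, floor 86 mm above the bench; the four pockets form a square of 96 mm about the board's centre
- stapler: air stapler standing on the bench, about 200 x 40 x 180 mm, a bystander; origin under its middle
- glue: white glue bottle, 60 mm across, 150 mm high, a bystander; origin at the centre of its underside
- tape_measure: grey tape measure, 75 x 42 x 68 mm, a bystander; origin at the centre of its underside
There are look-alikes about, which are no part of the job. What is shaped like the foot66 but green or purple is not meant.

How it is judged:
By the outcome, as a careful person would: the job done as asked, in the order asked, and still so for the second after the job is handed in, with the robot touching nothing.
Of foot42, foot50, foot58, foot66 only 2 to 4 are there at a start; the rules pass over those that are not, and their reading is None.
At some moment in a run one of foot42, foot50, foot58, foot66 may be knocked a few centimetres aside while the robot is not near it.
It also fails if it takes over 210 s, if anything falls off the work surface, if the arm or the gripper's body presses on something with over 40 N, if the wrist force passes 120 N, or if a joint passes its speed limit or range.

## Working session

There is one attempt and no reset: what is moved stays moved. The work goes in short steps, Python scripts to look and compute and a tool call to move; the robot and the scene stay as the last step left them, time stands still between calls to the robot, and variables do not carry over. Pictures are saved under pics/ and viewed, about 12 in all and at most 16, crops included, and the job is handed in when it is done.

Besides the shell and the picture viewer there is one more tool, called after "Emit:" by a JSON object that holds its "op" and its "data". arm_command: Moves the arm, as the interface text tells. Its arguments: {"type":"object","properties":{"motion":{"type":"array"}},"required":["motion"]}

```bash
mkdir -p pics
cat > h.py <<'E'
from plant import *
import numpy as np, cv2
def ray(p,uv):
    K=np.array(p["intrinsics"]);R=np.array(p["rotation"])
    if R.ndim==1: R=cv2.Rodrigues(R)[0]
    d=R@np.linalg.solve(K,[uv[0],uv[1],1.]);return np.array(p["xyz"]),d
def at(p,uv,z):
    o,d=ray(p,uv);return o+d*(z-o[2])/d[2]
def proj(p,X):
    K=np.array(p["intrinsics"]);R=np.array(p["rotation"])
    if R.ndim==1: R=cv2.Rodrigues(R)[0]
    c=R.T@(np.array(X)-np.array(p["xyz"]));q=K@c;return q[:2]/q[2]
def save(p,n,crop=None,s=1):
    f=p["frame"][:,:,::-1]
    if crop: f=f[crop[1]:crop[3],crop[0]:crop[2]]
    cv2.imwrite("pics/"+n,cv2.resize(f,None,fx=s,fy=s,interpolation=cv2.INTER_CUBIC))
E
python3 - <<'E'
from h import *
np.set_printoptions(precision=4,suppress=True)
s=state();print(s["tcp_pos"],s["orientation"],s["width"],s["time_s"])
Z=dict(borer=0,bit_tip=.142,table_knob=.15,stop_cap=.112,mat=0,foot42=.003,foot50=.003,foot58=.003,foot66=.003,pocket42=.086,pocket50=.086,pocket58=.086,pocket66=.086,stapler=0,glue=0,tape_measure=0)
for c in("scene","side","wrist"):
    p=camera(c);save(p,c+"0.png");print(c,p["xyz"],np.array(p["rotation"]).shape)
    for n,z in Z.items():
        print(n,[(np.round(t["point"]),round(t["confidence"],2),at(p,t["point"],z)[:2]) for t in tip_of(p,n)[:4]])
E
```

```text
[0.5494 0.0001 0.1991] [-3.1414  0.      0.0027] 0.08532995779376823 0.0
scene [ 0.4495 -1.0482  0.9952] (3,)
borer [(array([428., 286.]), 0.93, array([ 0.7545, -0.0314]))]
bit_tip [(array([437., 250.]), 0.61, array([ 0.7549, -0.0561]))]
table_knob [(array([383., 253.]), 0.92, array([ 0.6258, -0.0688])), (array([429., 276.]), 0.71, array([ 0.7167, -0.1535]))]
stop_cap [(array([326., 371.]), 0.58, array([ 0.478 , -0.3653]))]
mat [(array([316., 205.]), 0.71, array([0.4838, 0.3393]))]
foot42 [(array([300., 200.]), 0.95, array([0.4347, 0.3603])), (array([302., 172.]), 0.91, array([0.4444, 0.5224])), (array([337., 211.]), 0.85, array([0.5434, 0.2976])), (array([242., 199.]), 0.84, array([0.2593, 0.375 ]))]
foot50 [(array([300., 200.]), 0.95, array([0.4347, 0.3603])), (array([302., 172.]), 0.91, array([0.4444, 0.5224])), (array([337., 211.]), 0.85, array([0.5434, 0.2976])), (array([242., 199.]), 0.84, array([0.2593, 0.375 ]))]
foot58 [(array([300., 200.]), 0.95, array([0.4347, 0.3603])), (array([302., 172.]), 0.91, array([0.4444, 0.5224])), (array([337., 211.]), 0.85, array([0.5434, 0.2976
[... 4498 characters left out ...]
rray([511., 311.]), 0.9, array([ 0.7372, -0.0829])), (array([521., 216.]), 0.74, array([0.731, 0.01 ])), (array([613., 307.]), 0.7, array([ 0.8342, -0.0789])), (array([634., 204.]), 0.68, array([0.8283, 0.0207]))]
pocket58 [(array([511., 311.]), 0.9, array([ 0.7372, -0.0829])), (array([521., 216.]), 0.74, array([0.731, 0.01 ])), (array([613., 307.]), 0.7, array([ 0.8342, -0.0789])), (array([634., 204.]), 0.68, array([0.8283, 0.0207]))]
pocket66 [(array([511., 311.]), 0.9, array([ 0.7372, -0.0829])), (array([521., 216.]), 0.74, array([0.731, 0.01 ])), (array([613., 307.]), 0.7, array([ 0.8342, -0.0789])), (array([634., 204.]), 0.68, array([0.8283, 0.0207]))]
stapler []
glue []
tape_measure []
```

View pics/scene0.png

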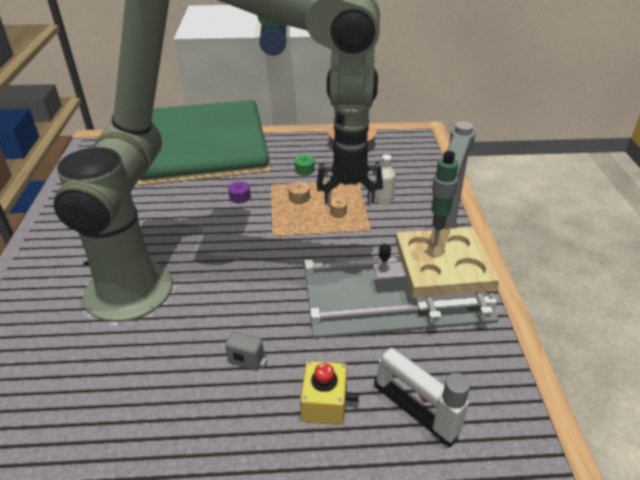

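View pics/side0.png

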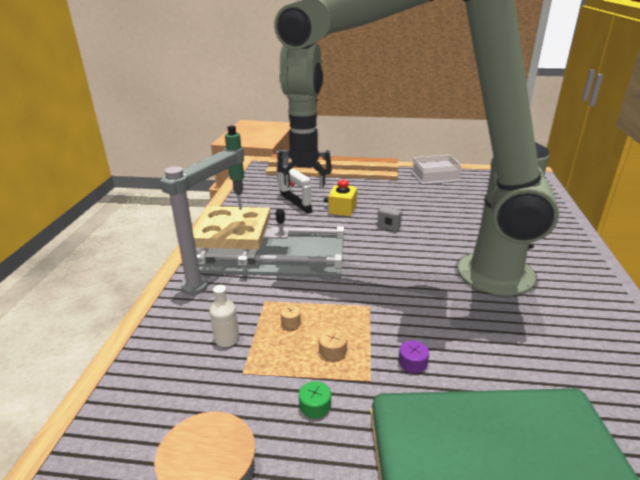

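The pictures show two beech feet on the mat: a bigger one at scene (300,193) / side (333,345), and a small one at scene (338,208) / side (290,318). The green and purple look-alikes are off the mat. The table is pushed in under the bit, and the stop button is at scene (324,372). Next I triangulate.

```bash
cat >> h.py <<'E'
def tri(obs):
    A=np.zeros((3,3));b=np.zeros(3);L=[]
    for p,uv in obs:
        o,d=ray(p,uv);d=d/np.linalg.norm(d);P=np.eye(3)-np.outer(d,d);A+=P;b+=P@o;L.append((P,o))
    X=np.linalg.solve(A,b);return X,[round(float(np.linalg.norm(P@(X-o))),4) for P,o in L]
E
python3 - <<'E'
from h import *
np.set_printoptions(precision=4,suppress=True)
P={c:camera(c) for c in("scene","side","wrist")}
for n in("bit_tip","table_knob","stop_cap"):
    T={c:[t["point"] for t in tip_of(P[c],n)[:1]] for c in P}
    obs=[(P[c],T[c][0]) for c in P if T[c]]
    print(n,tri(obs))
for c in("scene","side"):
  for b in boxes_of(P[c],"foot50")[:5]: print(c,np.round(b["point"],1),at(P[c],b["point"],.03)[:2],b["confidence"])
a=P["scene"]["frame"][150:250,220:400];b=P["side"]["frame"][290:390,240:420]
cv2.imwrite("pics/feet.png",cv2.resize(np.vstack([a,b]),None,fx=3,fy=3,interpolation=cv2.INTER_CUBIC)[:,:,::-1])
w=P["wrist"];cv2.imwrite("pics/wrist1.png",w["frame"][:,:,::-1])
E
```

```text
bit_tip (array([ 0.7561, -0.0421,  0.1433]), [0.0024, 0.0023, 0.004])
table_knob (array([ 0.6309, -0.0425,  0.1279]), [0.0009, 0.0035, 0.0038])
stop_cap (array([ 0.4813, -0.3634,  0.1114]), [0.0026, 0.0026])
scene [239.3 191.9] [0.2532 0.3762] 0.71
scene [305.9 164. ] [0.4573 0.5248] 0.64
scene [338.  208.5] [0.545  0.2745] 0.61
scene [300.  195.1] [0.4358 0.349 ] 0.61
side [412.4 355.6] [0.2518 0.3996] 0.93
side [312.1 398.8] [0.4544 0.5446] 0.75
side [289.7 318.6] [0.5437 0.3054] 0.72
side [330.  345.4] [0.4358 0.3879] 0.61
```

View pics/feet.png

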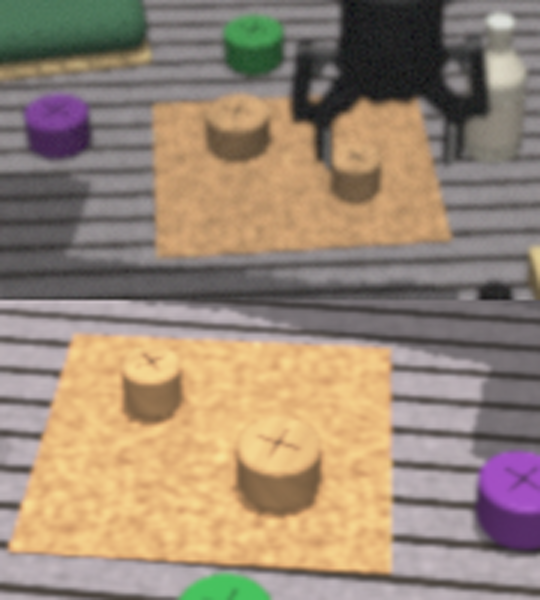

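View pics/wrist0.png

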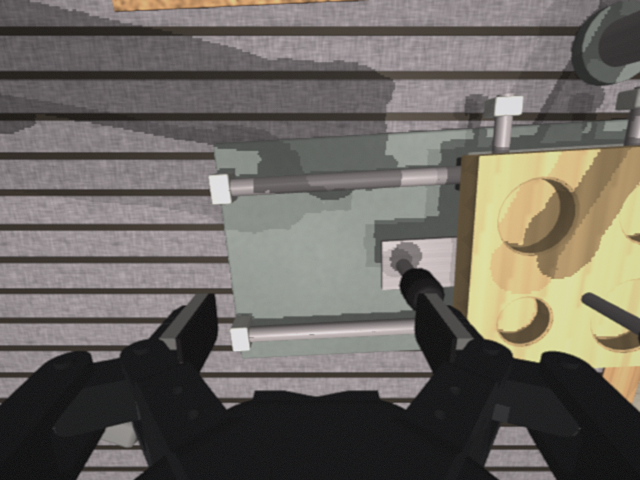

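The wrist view shows the machine yawed a few degrees, with the knob at (418,285) and the small pocket in the right-front corner of the board (525,320). I'll go above the stop first.

Emit:
{"op": "arm_command", "data": {"motion": [[[-0.7,-3.8,0,0,0,0,-1],[-0.7,-3.8,0,0,0,0,-1],[-0.7,-3.8,0,0,0,0,-1],[-0.7,-3.8,0,0,0,0,-1],[-0.7,-3.8,0,0,0,0,-1],[-0.7,-3.8,0,0,0,0,-1],[-0.7,-3.8,0,0,0,0,-1],[-0.7,-3.8,0,0,0,0,-1],[-0.7,-3.8,0,0,0,0,-1],[-0.5,-2,0,0,0,0,-1]]]}}

```text
time_s: 4.08
tcp_pos: [0.4787, -0.3715, 0.2008]
orientation: [-3.141, -0.023, -0.007]
ft_force: [0.9, -0.3, -0.2]
width: 0.0002
```

```bash
cat > m.py <<'E'
import sys
from h import *
np.set_printoptions(precision=4,suppress=True)
def m(name,z,cams=("wrist","scene","side"),k=2):
    s=state();print("tcp",s["tcp_pos"],"rv",s["orientation"],"w",round(s["width"],4),"t",round(s["time_s"],1),"F",s["ft_force"])
    for c in cams:
        p=camera(c)
        print(c,[(np.round(t["point"]),round(t["confidence"],2),at(p,t["point"],z)[:2]) for t in tip_of(p,name)[:k]])
    return p
if __name__=="__main__": m(sys.argv[1],float(sys.argv[2]),sys.argv[3].split(","),4)
E
python3 m.py stop_cap .112 wrist,scene,side
```

```text
tcp [ 0.4787 -0.3715  0.2008] rv [-3.1414 -0.0232 -0.0066] w 0.0002 t 4.1 F [ 0.8988 -0.3001 -0.1662]
wrist [(array([308., 220.]), 0.97, array([ 0.472 , -0.3602]))]
scene [(array([324., 369.]), 0.79, array([ 0.4739, -0.3608]))]
side [(array([341., 179.]), 0.4, array([ 0.4798, -0.3725]))]
```

Emit:
{"op": "arm_command", "data": {"motion": [[[-0.4,0.9,0,0,0,0,-1],[0,0,-3,0,0,0,-1],[0,0,-3,0,0,0,-1],[0,0,-2,0,0,0,-1],[0,0,-1,0,0,0,-1],[0,0,-0.5,0,0,0,-1],[0,0,-0.5,0,0,0,-1],[0,0,-0.3,0,0,0,-1],[0,0,0,0,0,0,-1]]]}}

```text
time_s: 5.13
tcp_pos: [0.4818, -0.3444, 0.0983]
orientation: [3.141, 0.06, 0.014]
ft_force: [0.3, 0.1, -0.0]
width: -0.0001
```

```bash
python3 m.py stop_cap .112 wrist,scene,side; python3 -c "
from h import *
a=camera('wrist');b=camera('scene')
cv2.imwrite('pics/stop1.png',np.hstack([cv2.resize(a['frame'],(533,400)),cv2.resize(b['frame'][330:430,290:356],(264,400))])[:,:,::-1])"
```

```text
tcp [ 0.4818 -0.3444  0.0983] rv [3.1408 0.0602 0.0141] w -0.0001 t 5.1 F [ 0.3175  0.0645 -0.0423]
wrist []
scene [(array([324., 368.]), 0.63, array([ 0.4756, -0.3581]))]
side [(array([339., 180.]), 0.48, array([ 0.4865, -0.3647]))]
```

View pics/stop1.png

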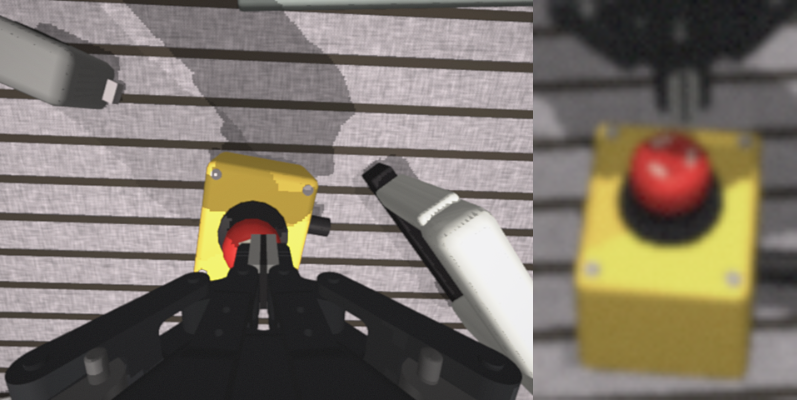

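The fingers came down about 18 mm too far to +y, beside the cap at (252,250), and the button is still up. I'll raise, correct and use gentler rows.

Emit:
{"op": "arm_command", "data": {"motion": [[[0,0,2,0,0,0,-1],[0,0,2,0,0,0,-1],[0,0,0,0,0,0,-1],[-0.3,-0.9,0,0,0,-0.04,-1],[-0.3,-0.9,0,0,0,0,-1],[0,0,0,0,0,0,-1],[0,0,0,0,0,0,-1]]]}}

```text
time_s: 6.12
tcp_pos: [0.4746, -0.3645, 0.139]
orientation: [3.141, -0.006, 0.015]
ft_force: [-0.5, 0.6, 0.4]
width: 0.0001
```

Emit:
{"op": "arm_command", "data": {"motion": [[[0,0,-1,0,0,0,-1],[0,0,-1,0,0,0,-1],[0,0,-0.6,0,0,0,-1],[0,0,-0.4,0,0,0,-1],[0,0,-0.4,0,0,0,-1],[0,0,-0.4,0,0,0,-1],[0,0,0,0,0,0,-1]]]}}

```text
time_s: 6.7
tcp_pos: [0.4729, -0.3616, 0.0932]
orientation: [-3.137, 0.003, -0.008]
ft_force: [-0.4, -0.5, -0.2]
width: -0.0001
```

```bash
python3 -c "
from h import *
a=camera('wrist');b=camera('scene');c=camera('side')
print(state()['ft_force'],state()['tcp_pos'])
cv2.imwrite('pics/stop2.png',np.hstack([cv2.resize(a['frame'][160:400,200:440],(300,300)),cv2.resize(b['frame'][330:430,276:376],(300,300),interpolation=2),cv2.resize(c['frame'][155:215,310:370],(200,300),interpolation=2)])[:,:,::-1])"
```

```text
[-0.12288231  0.30449231  0.52716421] [ 0.47347969 -0.36233665  0.09459003]
```

View pics/stop2.png

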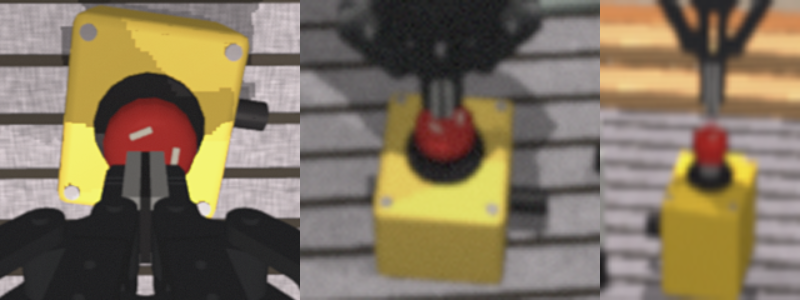

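```bash
python3 -c "
from h import *
s=state();X=s['tcp_pos']
print(s['time_s'],X,s['ft_force'])
for c in ('wrist','scene','side'):
    p=camera(c);print(c,proj(p,X),p['xyz'],p['rotation'],np.array(p['intrinsics'])[0], [(t['point'],t['confidence']) for t in tip_of(p,'stop_cap')])
"
```

```text
6.85 [ 0.47347969 -0.36233665  0.09459003] [-0.12288231  0.30449231  0.52716421]
wrist [316.56004281 273.26238206] [ 0.47203075 -0.29435512  0.27011633] [ 2.87020418e+00 -2.48470296e-03  8.93203303e-03] [332.02165803   0.         315.86075495] [([315.9, 282.4], 0.92)]
scene [323.37233294 375.28834721] [ 0.44950122 -1.04815799  0.995237  ] [-2.24399657  0.06840403 -0.03965108] [564.03192015   0.         335.62059837] [([325.7, 371.4], 0.61)]
side [342.67065739 184.48199756] [0.34528098 1.20083766 0.78629524] [-0.15877215  2.67089023 -1.50942132] [481.10441639   0.         321.9316623 ] [([340.5, 181.9], 0.47)]
```

Reported z is 0.095 with no force, yet all three pictures show the fingertips ending just above the cap, which is still up. I'll press further in small steps.

Emit:
{"op": "arm_command", "data": {"motion": [[[0,0,-0.3,0,0,0,-1],[0,0,-0.3,0,0,0,-1],[0,0,0,0,0,0,-1]]]}}

```text
time_s: 7.4
tcp_pos: [0.4738, -0.3629, 0.089]
orientation: [-3.139, 0.003, -0.012]
ft_force: [0.8, 0.6, 0.1]
width: 0.0002
```

Emit:
{"op": "arm_command", "data": {"motion": [[[0,0,-0.3,0,0,0,-1],[0,0,-0.3,0,0,0,-1],[0,0,0,0,0,0,-1]]]}}

```text
time_s: 7.65
tcp_pos: [0.4737, -0.3628, 0.0821]
orientation: [-3.139, 0.004, -0.012]
ft_force: [0.3, 0.0, 0.5]
width: 0.0001
```

```bash
python3 -c "
from h import *
a=camera('wrist');b=camera('scene');c=camera('side')
s=state();print(s['ft_force'],s['tcp_pos'],s['joint_positions'],s['effort'])
cv2.imwrite('pics/stop3.png',np.hstack([cv2.resize(a['frame'][160:400,200:440],(300,300)),cv2.resize(b['frame'][330:430,290:356],(200,300),interpolation=2),cv2.resize(c['frame'][155:215,310:370],(300,300),interpolation=2)])[:,:,::-1])"
```

```text
[ 0.35763242 -0.04324082 -0.05870331] [ 0.47396693 -0.3630228   0.08270261] [-0.7811545   0.50571935 -0.23381303  0.82682828  0.00697638  0.79189847] [-1.76900929e-03 -5.07175040e+01  2.34750438e+01 -3.86770838e-02
  2.21151835e-02 -2.18023717e-05]
```

View pics/stop3.png

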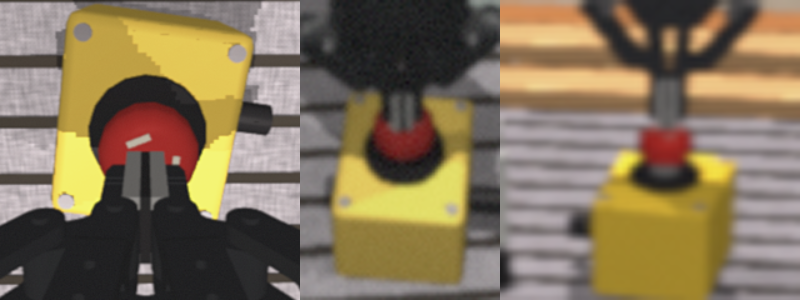

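Emit:
{"op": "arm_command", "data": {"motion": [[[0,0,-0.3,0,0,0,-1],[0,0,0,0,0,0,-1]]]}}

```text
time_s: 7.97
tcp_pos: [0.4743, -0.3633, 0.08]
orientation: [-3.14, 0.003, -0.014]
ft_force: [-0.0, -0.4, 0.4]
width: -0.0002
```

```bash
cat > tipz.py <<'E'
from h import *
s=state();X=np.array(s['tcp_pos']);print(X,s['ft_force'],s['ft_torque'],s['time_s'])
for c in('scene','side'):
    p=camera(c)
    for dz in(0,.01,.02,.03): print(c,dz,np.round(proj(p,X+[0,0,dz]),1))
    f=p['frame']; u,v=np.round(proj(p,X)).astype(int)
    for r in range(v-22,v+16,1): print(r,f[r,u-1],f[r,u+1])
E
python3 tipz.py
```

```text
[ 0.47434786 -0.36330371  0.07997273] [-0.01577179 -0.3891733   0.42276693] [-0.02407604  0.03902988 -0.01524856] 7.9667
scene 0 [323.9 380.3]
scene 0.01 [323.9 377.2]
scene 0.02 [323.8 373.9]
scene 0.03 [323.8 370.7]
358 [33 33 34] [31 27 29]
359 [32 32 30] [32 34 31]
360 [38 36 37] [38 35 36]
361 [46 45 47] [46 45 46]
362 [57 54 54] [61 60 61]
363 [66 66 64] [77 77 76]
364 [66 67 65] [83 82 80]
365 [68 68 66] [84 84 83]
366 [70 69 70] [84 82 81]
367 [70 69 67] [82 82 82]
368 [69 69 69] [83 83 79]
369 [68 68 66] [84 82 80]
370 [68 69 66] [83 82 81]
371 [69 68 66] [82 82 81]
372 [68 66 64] [84 82 79]
373 [75 65 65] [88 75 74]
374 [96 59 58] [99 64 62]
375 [111  45  43] [115  52  50]
376 [124  43  39] [121  40  38]
377 [127  39  38] [126  41  39]
378 [125  40  40] [121  35  30]
379 [120  37  35] [117  37  36]
380 [110  33  31] [112  35  33]
381 [109  37  34] [108  35  34]
382 [96 27 26] [96 29 32]
383 [76 30 28] [73 21 26]
384 [49 27 26] [49 33 31]
385 [31 30 29] [32 31 31]
386 [33 28 28] [36 34 37]
387 [38 35 40] [35 35 35]
388 [37 35 37] [31 33 33]
389 [37 36 37] [38 36 38]
390 [60 
[... 675 characters left out ...]
  72  68] [114  67  64]
182 [141  48  44] [140  60  55]
183 [152  40  36] [155  47  43]
184 [152  37  33] [157  40  36]
185 [145  36  32] [151  37  34]
186 [138  35  31] [143  35  32]
187 [128  38  35] [133  39  36]
188 [104  55  54] [111  58  56]
189 [80 68 68] [88 74 73]
190 [52 51 51] [57 55 55]
191 [34 33 33] [36 33 34]
192 [52 45 33] [48 42 31]
193 [110  92  36] [99 83 36]
194 [173 143  47] [157 130  44]
195 [199 165  52] [184 152  48]
196 [204 169  54] [198 164  52]
197 [191 159  50] [196 163  52]
198 [170 141  45] [174 144  46]
199 [163 136  44] [163 136  43]
200 [162 135  43] [162 135  43]
201 [162 135  44] [162 134  43]
202 [162 134  43] [162 135  43]
203 [163 134  44] [162 134  43]
```

Emit:
{"op": "arm_command", "data": {"motion": [[[0,0,-0.3,0,0,0,-1],[0,0,-0.3,0,0,0,-1]]]}}

```text
time_s: 8.23
tcp_pos: [0.4751, -0.364, 0.0753]
orientation: [3.141, -0.003, 0.017]
ft_force: [-1.0, 1.2, 1.8]
width: -0.0006
```

Emit:
{"op": "arm_command", "data": {"motion": [[[0,0,-0.3,0,0,0,-1],[0,0,-0.3,0,0,0,-1]]]}}

```text
time_s: 8.4
tcp_pos: [0.4763, -0.3654, 0.0712]
orientation: [3.138, -0.003, 0.021]
ft_force: [-4.7, 4.1, 31.1]
width: -0.0002
```

```bash
python3 tipz.py | grep -vE "^(35|36|17[0-5]|16|39|19[4-9]|20)"
```

```text
[ 0.47633747 -0.36539472  0.07116509] [-4.71825412  4.11788721 31.10480039] [1.11745208 1.16893179 0.02036418] 8.4
scene 0 [325.  383.9]
scene 0.01 [325.  380.8]
scene 0.02 [324.9 377.6]
scene 0.03 [324.9 374.4]
370 [67 68 67] [83 82 81]
371 [66 67 65] [81 82 79]
372 [71 70 70] [82 82 79]
373 [69 70 69] [83 84 80]
374 [70 68 67] [85 83 81]
375 [71 72 71] [82 80 78]
376 [74 69 68] [84 79 78]
377 [85 67 64] [92 75 73]
378 [105  56  54] [108  57  55]
379 [122  47  44] [121  48  45]
380 [123  41  39] [121  39  36]
381 [120  37  33] [117  36  33]
382 [117  40  38] [112  36  32]
383 [111  35  34] [109  34  36]
384 [100  28  29] [100  33  32]
385 [87 34 31] [78 30 27]
386 [59 28 29] [53 27 31]
387 [42 31 35] [37 31 33]
388 [39 35 38] [37 35 37]
389 [36 37 32] [42 41 38]
side 0 [341.9 190.2]
side 0.01 [341.9 187.6]
side 0.02 [341.9 185. ]
side 0.03 [342.  182.4]
176 [98 95 94] [99 96 95]
177 [98 96 94] [99 96 94]
178 [94 92 90] [98 96 94]
179 [88 87 86] [98 95 93]
180 [90 88 87] [97 95 93]
181 [103  99  98] [100  97  95]
182 [118 103 102] [107  94  92]
183 [126  77  75] [117  77  75]
184 [141  51  47] [142  66  62]
185 [152  40  36] [156  49  44]
186 [152  37  33] [157  39  35]
187 [144  34  31] [150  38  34]
188 [138  34  31] [142  35  32]
189 [126  32  30] [129  33  30]
190 [90 30 29] [91 31 30]
191 [50 30 29] [49 29 29]
192 [51 45 31] [48 42 30]
193 [110  92  38] [99 83 36]
```

The force rose to 31 N and the cap dropped about 2 px with its stem hidden, so it looks latched. The fingertips therefore end about 30 mm behind the reported TCP. I'll lift off and check both points.

Emit:
{"op": "arm_command", "data": {"motion": [[[0,0,1,0,0,0,-1],[0,0,2,0,0,0,-1],[0,0,3,0,0,0,1],[0,0,3,0,0,0,1],[0,0,3,0,0,0,1],[0,2,2,0,0,0,1],[0,3,0,0,0,0,1],[0,3,0,0,0,0,1],[0,1,0,0,0,0,1],[0,0,0,0,0,0,1]]]}}

```text
time_s: 9.33
tcp_pos: [0.4742, -0.2724, 0.2171]
orientation: [3.139, -0.009, 0.02]
ft_force: [0.5, -0.2, -0.4]
width: 0.0854
```

```bash
python3 -c "
from h import *
s=state();X=np.array(s['tcp_pos']);R=cv2.Rodrigues(np.array(s['orientation']))[0];print(X,s['orientation'],s['width'],s['time_s'])
ims=[]
for c in('scene','side'):
    p=camera(c);f=p['frame'][:,:,::-1].copy();print(c,[(t['point'],t['confidence'],at(p,t['point'],.103)[:2]) for t in tip_of(p,'stop_cap')])
    C=np.round(proj(p,X)).astype(int)
    for sx in(-1,1):
        for b,col in((0,(0,0,255)),(.02,(0,255,0)),(.04,(255,0,0))):
            q=proj(p,X+R@[sx*.0425,0,-b]);cv2.circle(f,tuple(np.round(q).astype(int)),1,col,-1)
    u,v=C;ims.append(cv2.resize(f[v-50:v+50,u-50:u+50],(380,380),interpolation=2))
    u,v=np.round(proj(p,[.475,-.363,.1])).astype(int);ims.append(cv2.resize(f[v-25:v+25,u-25:u+25],(200,380),interpolation=2))
cv2.imwrite('pics/tips.png',cv2.resize(np.hstack(ims),(800,262)))
"
```

```text
[ 0.47418099 -0.27238735  0.21709804] [ 3.13907942 -0.00913011  0.01994338] 0.08539828044344096 9.3333
scene [([322.3, 372.0], 0.84, array([ 0.47154029, -0.36084936]))]
side [([225.5, 342.6], 0.73, array([0.64277114, 0.48263316])), ([343.7, 181.0], 0.55, array([ 0.47094119, -0.37390979]))]
```

View pics/tips.png

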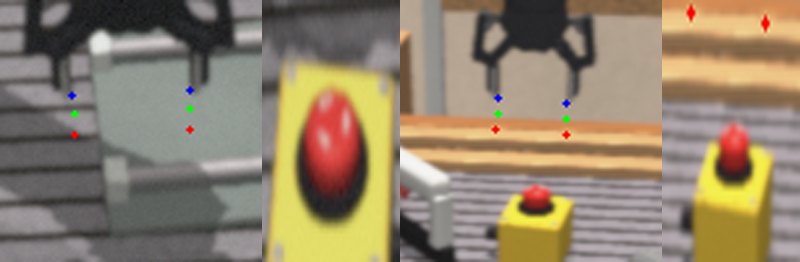

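```bash
python3 -c "
from h import *
for c,x0,x1,y0,y1 in(('scene',300,350,350,400),('side',325,360,165,205)):
    for f in (cv2.imread('pics/%s0.png'%c)[:,:,::-1],camera(c)['frame']):
        g=f[y0:y1,x0:x1].astype(int);m=(g[...,0]>90)&(g[...,1]<0.5*g[...,0])
        r,cc=np.where(m);print(c,r.min()+y0,r.max()+y0,m.sum(),r.mean()+y0,cc.mean()+x0)
"
```

```text
scene 364 382 244 373.55737704918033 323.7049180327869
scene 367 385 251 376.38645418326695 323.8924302788845
side 180 187 68 183.58823529411765 342.5
side 182 190 67 186.02985074626866 342.6865671641791
```

The button dropped 8–9 mm in both views, so the stop is latched. The open fingertips end about 45 mm behind the reported TCP, about 32 mm when shut, and I'll allow for that. Next is the knob.

Emit:
{"op": "arm_command", "data": {"motion": [[[2.2,3.2,0,0,0,0,0.2],[2.2,3.2,0,0,0,0,0.2],[2.2,3.2,0,0,0,0,0.2],[2.2,3.2,0,0,0,0,0.2],[2.2,3.2,0,0,0,0,0.2],[2.0,3.0,0,0,0,0,0.2],[1.5,2,0,0,0,0,0.2],[0,0,0,0,0,0,0.2],[0,0,0,0,0,0,0.2]]]}}

```text
time_s: 10.38
tcp_pos: [0.6245, -0.0662, 0.2108]
orientation: [3.138, -0.044, 0.012]
ft_force: [-0.5, -1.1, -0.8]
width: 0.0515
```

```bash
python3 -c "
from h import *
np.set_printoptions(precision=4,suppress=True)
s=state();print(s['tcp_pos'],s['orientation'],s['width'],s['time_s'])
obs=[]
for c in('wrist','scene','side'):
    p=camera(c);T=tip_of(p,'table_knob')[:2];print(c,[(t['point'],t['confidence'],at(p,t['point'],.128)[:2]) for t in T])
    if T: obs.append((p,T[0]['point']))
    if c=='wrist':save(p,'wk.png')
print(tri(obs))
"
```

```text
[ 0.6245 -0.0662  0.2108] [ 3.1376 -0.0437  0.0118] 0.051490778554463455 10.3833
wrist [([326.3, 207.8], 0.94, array([ 0.6335, -0.0441]))]
scene [([384.6, 253.7], 0.59, array([ 0.6331, -0.0468]))]
side [([278.7, 217.6], 0.88, array([ 0.6336, -0.0289])), ([217.5, 219.8], 0.73, array([0.8093, 0.0037]))]
(array([ 0.6348, -0.0428,  0.1226]), [0.0025, 0.0017, 0.0026])
```

View pics/wk.png

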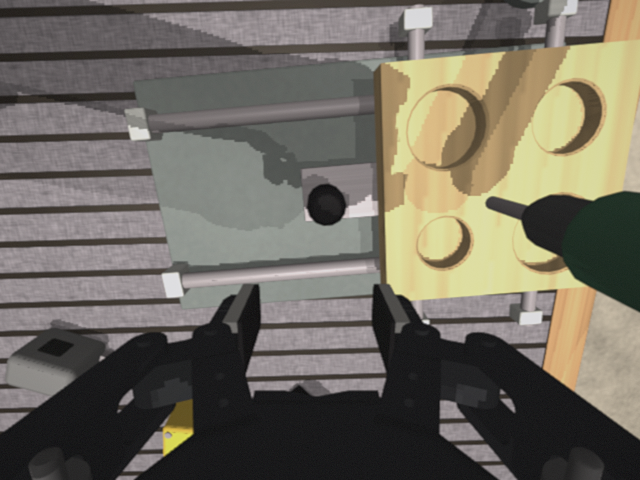

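The wrist view shows the knob at (326,204) and the pockets: 66 front-left, 58 back-left, 42 front-right, 50 back-right. The bit tip is at (490,202). I'll go onto the knob.

Emit:
{"op": "arm_command", "data": {"motion": [[[0.5,1.1,0,0,0,0,0.2],[0.4,1.1,0,0,0,0,0.2],[0,0,-2,0,0,0,0.2],[0,0,-2,0,0,0,0.2],[0,0,-2,0,0,0,0.2],[0,0,-1.5,0,0,0,0.2],[0,0,0,0,0,0,0.2]]]}}

```text
time_s: 11.27
tcp_pos: [0.6357, -0.0431, 0.1382]
orientation: [3.138, -0.055, 0.026]
ft_force: [-0.5, 0.1, 0.1]
width: 0.0512
```

```bash
python3 m.py table_knob .128 wrist,scene
```

```text
tcp [ 0.6357 -0.0431  0.1382] rv [ 3.1377 -0.0547  0.0263] w 0.0512 t 11.3 F [-0.5098  0.0564  0.0709]
wrist [(array([311., 266.]), 0.77, array([ 0.6329, -0.0425]))]
scene [(array([384., 252.]), 0.59, array([ 0.6322, -0.039 ])), (array([423., 250.]), 0.19, array([ 0.7263, -0.0379]))]
```

Emit:
{"op": "arm_command", "data": {"motion": [[[-0.2,0,-1.5,0,0.017,0,0.2],[0,0,-1.5,0,0,0,0.2],[0,0,-1.2,0,0,0,0.2],[0,0,-0.8,0,0,0,0.2],[0,0,-0.5,0,0,0,0.2],[0,0,0,0,0,0,0.2],[0,0,0,0,0,0,-1],[0,0,0,0,0,0,-1],[0,0,0,0,0,0,-1],[0,0,0,0,0,0,-1]]]}}

```text
time_s: 12.3
tcp_pos: [0.6398, -0.0446, 0.0892]
orientation: [3.135, -0.056, 0.018]
ft_force: [0.4, -1.0, -3.3]
width: 0.0277
```

Emit:
{"op": "arm_command", "data": {"motion": [[[-1,0,0,0,0,0,-1],[-2,-0.1,0,0,0,0,-1],[-2,-0.1,0,0,0,0,-1],[-2,-0.1,0,0,0,0,-1],[-2,-0.1,0,0,0,0,-1],[-2,-0.1,0,0,0,0,-1],[-1.5,-0.1,0,0,0,0,-1],[-1,0,0,0,0,0,-1],[-0.5,0,0,0,0,0,-1]]]}}

```text
time_s: 13.05
tcp_pos: [0.5018, -0.0523, 0.0892]
orientation: [3.132, -0.057, 0.037]
ft_force: [3.4, -0.9, -6.5]
width: 0.0279
```

Emit:
{"op": "arm_command", "data": {"motion": [[[-1,0,0,0,0,0,-1],[-1,-0.1,0,0,0,0,-1],[-1,0,0,0,0,0,-1],[-0.7,0,0,0,0,0,-1],[-0.7,0,0,0,0,0,-1],[-0.5,0,0,0,0,0,-1]]]}}

```text
time_s: 13.55
tcp_pos: [0.4512, -0.055, 0.0892]
orientation: [3.129, -0.058, 0.04]
ft_force: [2.5, -1.8, -6.0]
width: 0.0275
```

Emit:
{"op": "arm_command", "data": {"motion": [[[-0.7,0,0,0,0,0,-1],[-0.7,0,0,0,0,0,-1],[-0.7,0,0,0,0,0,-1],[-0.6,0,0,0,0,0,-1]]]}}

```text
time_s: 13.88
tcp_pos: [0.4404, -0.0549, 0.0899]
orientation: [3.133, -0.056, 0.092]
ft_force: [24.8, -0.1, -35.7]
width: 0.0274
```

Front stop reached: the force rose to 25 N at x≈0.44. I'll release and lift.

Emit:
{"op": "arm_command", "data": {"motion": [[[0,0,0,0,0,0,0.3],[0,0,0,0,0,0,0.3],[0,0,0,0,0,0,0.3],[0,0,0.5,0,0.05,0,0.3],[0,0,2,0,0,0,0.3],[0,0,3,0,0,0,0.3],[0,0,3,0,0,0,0.3],[0,0,3,0,0,0,0.3],[0,0,1,0,0,0,0.3],[0,0,0,0,0,0,0.3]]]}}

```text
time_s: 14.72
tcp_pos: [0.4381, -0.052, 0.2234]
orientation: [3.139, -0.053, 0.017]
ft_force: [-0.8, 0.1, 0.4]
width: 0.0556
```

```bash
python3 -c "
from h import *
np.set_printoptions(precision=4,suppress=True)
s=state();print(s['tcp_pos'],s['orientation'],s['width'],s['time_s'])
for n,z in(('table_knob',.128),('pocket42',.086),('bit_tip',.142)):
  for c in('wrist','scene','side'):
    p=camera(c);T=tip_of(p,n)[:5];print(n,c,[(np.round(t['point']),round(t['confidence'],2),at(p,t['point'],z)[:2]) for t in T])
save(p,'side5.png')
"
```

```text
[ 0.4381 -0.052   0.2234] [ 3.1392 -0.0531  0.0173] 0.05562718482622267 14.7167
table_knob wrist []
table_knob scene [(array([298., 258.]), 0.57, array([ 0.4282, -0.0522]))]
table_knob side [(array([346., 220.]), 0.68, array([ 0.4363, -0.0379])), (array([281., 235.]), 0.44, array([0.6071, 0.0736]))]
pocket42 wrist [(array([423., 160.]), 0.9, array([0.5348, 0.0027])), (array([425., 262.]), 0.88, array([ 0.542, -0.095])), (array([534., 148.]), 0.77, array([0.6336, 0.0102])), (array([525., 252.]), 0.72, array([ 0.6395, -0.0882]))]
pocket42 scene [(array([341., 256.]), 0.98, array([0.5347, 0.0007])), (array([385., 283.]), 0.85, array([ 0.6286, -0.1014])), (array([377., 253.]), 0.82, array([0.6243, 0.0058])), (array([346., 280.]), 0.8, array([ 0.5385, -0.0873]))]
pocket42 side [(array([282., 222.]), 0.9, array([ 0.6374, -0.0803])), (array([311., 237.]), 0.89, array([0.534 , 0.0015])), (array([313., 222.]), 0.86, array([ 0.5407, -0.0919])), (array([280., 235.]), 0.61, array([0.6263, 0.0026]))]
bit_tip wrist []
bit_tip scene [(array([438., 246.]), 0.63, array([ 0.759, -0.042]))]
bit_tip side [(array([239., 210.]), 0.95, array([ 0.7548, -0.0413])), (array([387., 231.]), 0.65, array([0.3167, 0.041 ]))]
```

Emit:
{"op": "arm_command", "data": {"motion": [[[0.5,3.5,0,0,0,0,1],[0.5,3.5,0,0,0,0,1],[0.5,3.5,0,0,0,0,1],[0.5,3.5,0,0,0,0,1],[0.5,3.5,0,0,0,0,1],[0.5,3.5,0,0,0,0,1],[0.5,3,0,0,0,0,1],[0.5,2,0,0,0,0,1],[0,0,0,0,0,0,1],[0,0,0,0,0,0,1]]]}}

```text
time_s: 16.45
tcp_pos: [0.4784, 0.2187, 0.221]
orientation: [3.139, -0.065, 0.017]
ft_force: [-0.2, -0.0, -0.0]
width: 0.0853
```

```bash
cat > feet.py <<'E'
from h import *
np.set_printoptions(precision=4,suppress=True)
def feet(p,z,r):
    "beech tops by crossing mark network + green-free circle fit"
    g=p['frame'];K=np.array(p['intrinsics']);out=[]
    for t in tip_of(p,'foot50')[:5]: out.append((np.round(t['point']),round(t['confidence'],2),at(p,t['point'],.003)[:2]))
    return out
s=state();print(s['tcp_pos'],s['orientation'],s['width'],s['time_s'])
p=camera('wrist');print(feet(p,.003,0));print([(np.round(b['point']),round(b['confidence'],2),at(p,b['point'],.03)[:2]) for b in boxes_of(p,'foot50')[:5]]);save(p,'wf%d.png'%(s['time_s']*10))
print('wf%d.png'%(s['time_s']*10))
E
python3 feet.py; cp pics/wf*.png pics/wfeet.png
```

```text
[0.4784 0.2187 0.221 ] [ 3.1391 -0.0653  0.0168] 0.08530523399412689 16.45
[(array([90., 54.]), 0.96, array([0.2492, 0.3904])), (array([375., 142.]), 0.79, array([0.5502, 0.29  ])), (array([261.,  61.]), 0.7, array([0.4286, 0.3776]))]
[(array([378., 138.]), 0.78, array([0.549 , 0.2931])), (array([256.,  52.]), 0.77, array([0.428 , 0.3791]))]
wf164.png
```

View pics/wfeet.png

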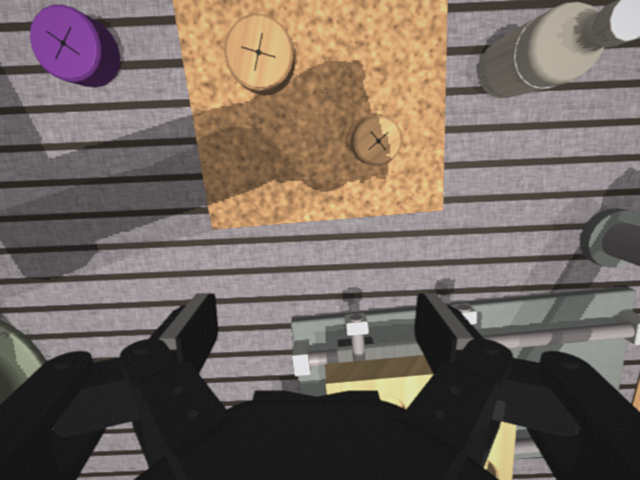

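The big foot's cross is at (258,52), spanning 226–294; the small one's is at (378,140), spanning 353–401. I'll size them at z=0.045.

```bash
python3 -c "
from h import *
np.set_printoptions(precision=4,suppress=True)
p=camera('wrist')
for c,l,r in(((258,52),(226,53),(294,53)),((378,140),(352.5,140),(401,140)),((64,43),(31,40),(98,46))):
    print(at(p,c,.045)[:2],np.linalg.norm(at(p,l,.045)-at(p,r,.045)))
g=p['frame']
def prof(row,a,b): print(row,[int(v) for v in g[row,a:b].astype(int).sum(1)])
prof(140,340,412);prof(48,218,304)
"
```

```text
[0.432 0.374] 0.06427097921049447
[0.5462 0.2893] 0.04931734949842818
[0.2518 0.3889] 0.06133963770683295
140 [335, 330, 329, 321, 313, 280, 261, 272, 283, 264, 219, 191, 194, 245, 286, 305, 330, 358, 369, 368, 375, 386, 390, 392, 389, 392, 390, 391, 395, 396, 399, 400, 406, 410, 385, 303, 198, 144, 132, 142, 240, 348, 389, 388, 375, 375, 365, 398, 492, 542, 530, 513, 508, 510, 518, 524, 535, 537, 529, 496, 439, 409, 422, 446, 467, 491, 509, 511, 505, 485, 455, 438]
48 [503, 496, 479, 456, 433, 398, 393, 415, 460, 494, 504, 506, 501, 503, 513, 515, 515, 505, 502, 504, 503, 500, 499, 496, 504, 503, 489, 464, 442, 406, 347, 296, 286, 293, 325, 402, 448, 420, 328, 214, 209, 350, 472, 527, 529, 523, 515, 516, 523, 531, 532, 537, 539, 547, 548, 549, 544, 544, 540, 543, 542, 543, 539, 539, 537, 535, 538, 532, 533, 536, 523, 477, 434, 387, 317, 308, 333, 359, 413, 449, 463, 485, 498, 510, 513, 508]
```

The small one comes out at 49 mm, so foot50. The big one is 64 mm, and the purple 66 mm reference reads 61 by the same method, so foot66. The grip width will confirm. foot50 goes first.

Emit:
{"op": "arm_command", "data": {"motion": [[[2.3,2.3,-2,0,0.01,0,1],[2.3,2.3,-2,0,0,0,1],[2.1,2.3,-2,0,0,0,1],[0,0,-2,0,0,0,1],[0,0,-2,0,0,0,1],[0,0,0,0,0,0,1],[0,0,0,0,0,0,1]]]}}

```text
time_s: 17.23
tcp_pos: [0.5511, 0.2796, 0.1207]
orientation: [3.138, -0.094, 0.009]
ft_force: [0.1, 0.7, 0.5]
width: 0.0856
```

```bash
python3 feet.py; python3 -c "
from h import *
for c in('scene','side'):
  p=camera(c);print(c,[(t['confidence'],at(p,t['point'],.003)[:2]) for t in tip_of(p,'foot50')[:5]])"
```

```text
[0.5511 0.2796 0.1207] [ 3.1383 -0.0939  0.0094] 0.0856292241864514 17.2333
[(array([163., 121.]), 0.73, array([0.43 , 0.376])), (array([309., 214.]), 0.67, array([0.5463, 0.2909]))]
[(array([310., 219.]), 0.74, array([0.5473, 0.2914])), (array([145., 117.]), 0.66, array([0.4285, 0.3767])), (array([611., 323.]), 0.23, array([0.812, 0.18 ]))]
wf172.png
scene [(0.87, array([0.54101796, 0.27837919])), (0.65, array([0.25869452, 0.37500637])), (0.62, array([0.44032473, 0.37007014])), (0.61, array([0.44979435, 0.52878232]))]
side [(0.87, array([0.53711865, 0.30423441])), (0.76, array([0.45223948, 0.54073059])), (0.56, array([0.25657481, 0.39221482])), (0.55, array([0.43063553, 0.38237776])), (0.22, array([ 0.76086781, -0.03223143]))]
```

Emit:
{"op": "arm_command", "data": {"motion": [[[-0.45,1.1,0,0,0,0.05,1],[0,0,-2,0,0,0,1],[0,0,-3,0,0,0,1],[0,0,-3,0,0,0,1],[0,0,-2,0,0,0,1],[0,0,-1,0,0,0,1],[0,0,0,0,0,0,1],[0,0,0,0,0,0,1]]]}}

```text
time_s: 18.25
tcp_pos: [0.5522, 0.2949, 0.0176]
orientation: [-3.136, 0.008, -0.038]
ft_force: [-0.1, -0.4, -0.0]
width: 0.0854
```

Emit:
{"op": "arm_command", "data": {"motion": [[[-0.5,-0.4,0,0,0.024,0,1],[0,0,0,0,0,0,1],[0,0,-1,0,0,0,1],[0,0,-1,0,0,0,1],[0,0,-0.8,0,0,0,1],[0,0,0,0,0,0,1]]]}}

```text
time_s: 18.75
tcp_pos: [0.5524, 0.2932, -0.006]
orientation: [-3.131, 0.008, -0.018]
ft_force: [-0.6, 0.4, -0.7]
width: 0.0857
```

Emit:
{"op": "arm_command", "data": {"motion": [[[-0.6,-0.25,0,0,0,0,1],[0,0,0,0,0,0,1],[0,0,-0.7,0,0,0,1],[0,0,0,0,0,0,1],[0,0,0,0,0,0,1]]]}}

```text
time_s: 19.17
tcp_pos: [0.5449, 0.2904, -0.0144]
orientation: [-3.132, 0.007, -0.016]
ft_force: [1.3, -0.6, -0.3]
width: 0.0854
```

```bash
python3 -c "
from h import *
s=state();print(s['tcp_pos'],s['orientation'])
a=camera('wrist');c=camera('side')['frame'][270:350,250:330]
cv2.imwrite('pics/g50.png',np.hstack([cv2.resize(a['frame'],(480,360)),cv2.resize(c,(320,360),interpolation=2)])[:,:,::-1])"
```

```text
[ 0.54486852  0.29043732 -0.01443481] [-3.13193729  0.00707738 -0.01635914]
```

View pics/g50.png

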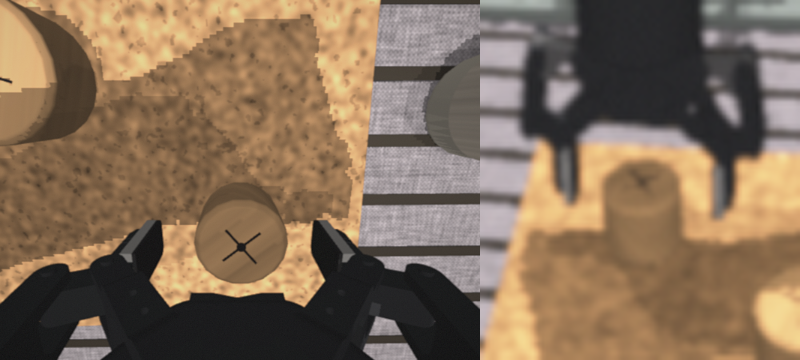

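The foot is centred between the pads and the fingertips sit around its mid-height. Closing.

Emit:
{"op": "arm_command", "data": {"motion": [[[0,0,0,0,0,0,-1],[0,0,0,0,0,0,-1],[0,0,0,0,0,0,-1],[0,0,0,0,0,0,-1],[0,0,0,0,0,0,-1]]]}}

```text
time_s: 19.68
tcp_pos: [0.546, 0.2908, -0.0132]
orientation: [-3.131, 0.007, -0.019]
ft_force: [-0.6, 0.7, -1.0]
width: 0.048
```

Width 48 mm, so foot50 is confirmed. Lift and carry.

Emit:
{"op": "arm_command", "data": {"motion": [[[0,0,2,0,0,0,-1],[0,0,3,0,0,0,-1],[0,0,3,0,0,0,-1],[0,0,3,0,0,0,-1],[0,-1,3,0,0,0,-1],[0,-3,1,0,0,0,-1],[0,-3,0,0,0,0,-1],[0.5,-3,0,0,0,0,-1],[0.5,-3,0,0,0,0,-1],[0,-1,0,0,0,0,-1]]]}}

```text
time_s: 20.52
tcp_pos: [0.5527, 0.1479, 0.1426]
orientation: [-3.133, -0.006, -0.018]
ft_force: [-0.4, 0.2, -1.1]
width: 0.0479
```

Emit:
{"op": "arm_command", "data": {"motion": [[[0.5,-3,0,0,0,0,-1],[1,-3,0,0,0,0,-1],[1,-3,0,0,0,0,-1],[1,-3,0,0,0,0,-1],[1,-3,0,0,0,0,-1],[1,-3,0,0,0,0,-1],[1,-2.5,0,0,0,0,-1],[0,-1,0,0,0,0,-1],[0,0,0,0,0,0,-1]]]}}

```text
time_s: 21.27
tcp_pos: [0.6174, -0.0767, 0.1412]
orientation: [-3.129, -0.005, -0.014]
ft_force: [-1.5, -0.4, -0.0]
width: 0.0477
```

Emit:
{"op": "arm_command", "data": {"motion": [[[0.9,-0.6,0,0,0,0,-1],[0.8,-0.6,0,0,0,0,-1],[0,0,0,0,0,0,-1],[0,0,-1,0,0,0,-1],[0,0,-1,0,0,0,-1],[0,0,-0.8,0,0,0,-1],[0,0,0,0,0,0,-1],[0,0,0,0,0,0,-1]]]}}

```text
time_s: 21.93
tcp_pos: [0.6309, -0.081, 0.1081]
orientation: [-3.124, -0.015, -0.004]
ft_force: [-0.4, -0.3, 0.3]
width: 0.0483
```

```bash
python3 -c "
from h import *
np.set_printoptions(precision=4,suppress=True)
s=state();print(s['tcp_pos'],s['orientation'])
w=camera('wrist');q=camera('scene');c=camera('side')
for p in(w,q,c):
  print([(round(t['confidence'],2),np.round(t['point']),at(p,t['point'],.086)[:2]) for t in tip_of(p,'pocket50')[:5]],[(round(t['confidence'],2),np.round(t['point']),at(p,t['point'],s['tcp_pos'][2]+.016)[:2]) for t in tip_of(p,'foot50')[:6]])
cv2.imwrite('pics/p50.png',np.hstack([cv2.resize(w['frame'],(400,300)),cv2.resize(q['frame'][220:310,320:420],(200,300),interpolation=2),cv2.resize(c['frame'][180:270,240:340],(200,300),interpolation=2)])[:,:,::-1])"
```

```text
[ 0.6309 -0.081   0.1081] [-3.124  -0.0149 -0.0044]
[(0.7, array([322., 106.]), array([0.6333, 0.01  ])), (0.66, array([146., 118.]), array([0.5342, 0.0025])), (0.65, array([174., 281.]), array([ 0.5405, -0.095 ]))] [(0.62, array([317., 283.]), array([ 0.6308, -0.0802]))]
[(0.97, array([340., 254.]), array([0.5316, 0.0058])), (0.93, array([387., 281.]), array([ 0.6345, -0.0973])), (0.84, array([378., 252.]), array([0.626, 0.008])), (0.56, array([347., 281.]), array([ 0.5403, -0.0918]))] [(0.86, array([305., 171.]), array([0.4529, 0.3329])), (0.74, array([383., 265.]), array([ 0.6256, -0.082 ])), (0.62, array([300., 200.]), array([0.4381, 0.1878]))]
[(0.94, array([279., 235.]), array([0.6304, 0.0001])), (0.94, array([283., 219.]), array([ 0.6375, -0.0968])), (0.64, array([313., 236.]), array([ 0.5286, -0.002 ])), (0.61, array([316., 225.]), array([ 0.5289, -0.0693]))] [(0.9, array([316., 412.]), array([0.4305, 0.6529])), (0.7, array([286., 213.]), array([ 0.62  , -0.0683])), (0.67, array([413., 361.]), array([0.2634, 0.5128])), (0.65, array([330., 352.]), array([0.4224, 0.5087]))]
```

View pics/p50.png

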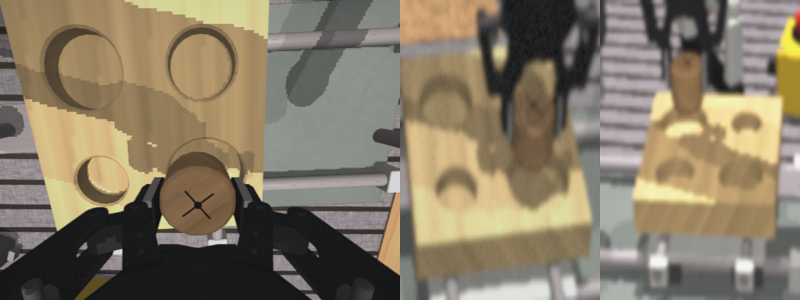

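The foot hangs over the near side of its pocket. I'll fit the rims to get the offset exactly.

```bash
python3 -c "
from h import *
np.set_printoptions(precision=4,suppress=True)
p=camera('wrist')
for n,pts in dict(p50=[(205,138),(168,165),(243,165)],p58=[(168,62),(237,62),(202,26),(202,98)],p66=[(41,66),(123,66),(80,24),(84,110)],p42=[(74,180),(129,180),(102,154),(102,206)]).items():
    print(n,np.array([at(p,(u*1.6,v*1.6),.106)[:2] for u,v in pts]))
g=cv2.resize(p['frame'],None,fx=1,fy=1);cv2.imwrite('pics/x.png',g[:,:,::-1])
"
```

```text
p50 [[ 0.6381 -0.0524]
 [ 0.6048 -0.0778]
 [ 0.6733 -0.0773]]
p58 [[ 0.6071  0.0096]
 [ 0.6627  0.0102]
 [ 0.6341  0.0358]
 [ 0.6349 -0.0182]]
p66 [[ 0.5046  0.0055]
 [ 0.5706  0.0062]
 [ 0.54    0.0361]
 [ 0.5347 -0.0291]]
p42 [[ 0.5171 -0.0932]
 [ 0.5681 -0.0928]
 [ 0.5458 -0.0679]
 [ 0.5402 -0.1199]]
```

My rim readings put the size order of the two back pockets in doubt. I need a closer look before inserting.

```bash
python3 -c "
import cv2
f=cv2.imread('pics/x.png')[20:400,60:460];cv2.imwrite('pics/x2.png',cv2.resize(f,None,fx=1.55,fy=1.55))"
```

```text
(no output)
```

View pics/x2.png

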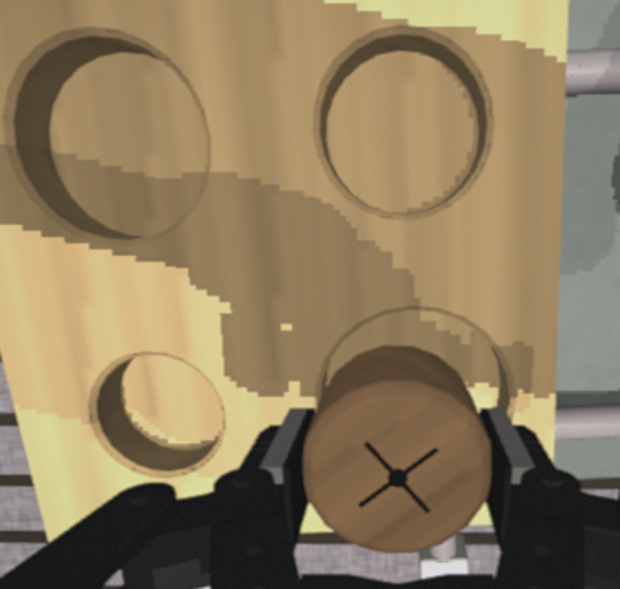

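Zoomed rim widths at board height come out at about 67 mm (front-left), 58 mm (back-left), 51 mm (front-right) and 72 mm (back-right). With 2 mm chamfers these should be 67, 59, 51 and 75. So the pockets are 58 front-left, **50 back-left**, 42 front-right and **66 back-right**. I had the order wrong, so foot50 moves to back-left.

Emit:
{"op": "arm_command", "data": {"motion": [[[0,1.5,1,0,0,0,-1],[0,2,0,0,0,0,-1],[0,2,0,0,0,0,-1],[0,1.5,0,0,0,0,-1],[0.2,1,0,0,0,0,-1],[0,0,0,0,0,0,-1],[0,0,0,0,0,0,-1],[0,0,0,0,0,0,-1]]]}}

```text
time_s: 23.1
tcp_pos: [0.6352, 0.0031, 0.1236]
orientation: [-3.124, -0.011, -0.014]
ft_force: [0.1, -0.4, -1.4]
width: 0.0478
```

```bash
python3 -c "
from h import *
np.set_printoptions(precision=4,suppress=True)
s=state();print(s['tcp_pos'],s['orientation'],s['time_s'])
p=camera('wrist')
print([(round(t['confidence'],2),np.round(t['point']),at(p,t['point'],.086)[:2]) for t in tip_of(p,'pocket50')[:5]],[(round(t['confidence'],2),np.round(t['point']),at(p,t['point'],s['tcp_pos'][2]+.016)[:2]) for t in tip_of(p,'foot50')[:6]])
R=cv2.resize(p['frame'][60:460,120:520],(500,500));T=camera('side');cv2.imwrite('pics/b50.png',np.hstack([R,cv2.resize(T['frame'][180:270,240:300],(300,500),interpolation=2)])[:,:,::-1])"
```

```text
[0.6352 0.0031 0.1236] [-3.1245 -0.0114 -0.0139] 23.1
[(0.83, array([167., 254.]), array([0.5352, 0.0025])), (0.64, array([312., 244.]), array([0.6322, 0.0101])), (0.6, array([318., 371.]), array([ 0.6379, -0.0883]))] [(0.87, array([319., 285.]), array([0.6363, 0.0024]))]
```

View pics/b50.png

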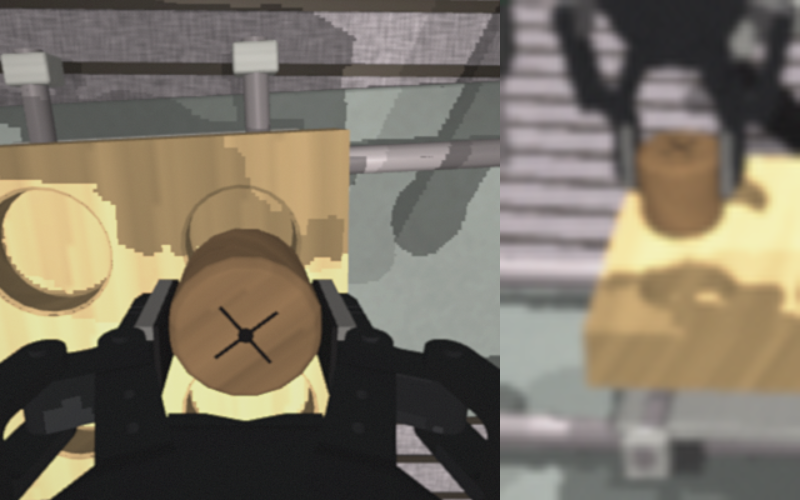

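The foot sits about 6 mm to −y and 2–3 mm to +x of pocket 50, whose rim centre is at crop (242,243). I'll correct and descend in stages.

Emit:
{"op": "arm_command", "data": {"motion": [[[-0.25,0.6,0,0,0,0,-1],[0,0,0,0,0,0,-1],[0,0,-0.6,0,0,0,-1],[0,0,-0.6,0,0,0,-1],[0,0,-0.5,0,0,0,-1],[0,0,0,0,0,0,-1],[0,0,0,0,0,0,-1]]]}}

```text
time_s: 23.88
tcp_pos: [0.6315, 0.0069, 0.1036]
orientation: [-3.125, -0.005, -0.011]
ft_force: [0.3, -0.2, -1.4]
width: 0.0479
```

Emit:
{"op": "arm_command", "data": {"motion": [[[0.1,0.25,0,0,0,0,-1],[0,0,-0.4,0,0,0,-1],[0,0,-0.4,0,0,0,-1],[0,0,-0.4,0,0,0,-1],[0,0,-0.4,0,0,0,-1],[0,0,0,0,0,0,-1]]]}}

```text
time_s: 24.38
tcp_pos: [0.6328, 0.0098, 0.0858]
orientation: [-3.125, -0.005, -0.011]
ft_force: [-0.0, 0.0, -1.3]
width: 0.0483
```

Emit:
{"op": "arm_command", "data": {"motion": [[[0,0,-0.4,0,0,0,-1],[0,0,-0.4,0,0,0,-1],[0,0,-0.3,0,0,0,-1],[0,0,0,0,0,0,-1]]]}}

```text
time_s: 24.72
tcp_pos: [0.6326, 0.0097, 0.0733]
orientation: [-3.125, -0.005, -0.01]
ft_force: [0.4, -0.9, 0.7]
width: 0.048
```

Emit:
{"op": "arm_command", "data": {"motion": [[[0,0,0,0,0,0,1],[0,0,0,0,0,0,1],[0,0,0,0,0,0,1],[0,0,0.5,0,0,0,1],[0,0,1.5,0,0,0,1],[0,0,2,0,0,0,1],[0,0,3,0,0,0,1],[0,0,3,0,0,0,1],[-1,2,0,0,0,0,1],[-1,2,0,0,0,0,1]]]}}

```text
time_s: 25.55
tcp_pos: [0.6134, 0.047, 0.1801]
orientation: [-3.126, 0.005, -0.013]
ft_force: [-0.6, -0.9, -0.9]
width: 0.0856
```

```bash
python3 -c "
from h import *
np.set_printoptions(precision=4,suppress=True)
s=state();print(s['tcp_pos'],s['orientation'],s['time_s'])
for c in('wrist','scene','side'):
  p=camera(c);print(c)
  for t in tip_of(p,'foot50')[:6]: print(round(t['confidence'],2),np.round(t['point']),at(p,t['point'],.086)[:2],at(p,t['point'],.003)[:2])"
```

```text
[0.6134 0.047  0.1801] [-3.1255  0.0046 -0.0133] 25.55
wrist
0.86 [341. 277.] [0.6352 0.0085] [ 0.6424 -0.0235]
scene
0.78 [382. 252.] [0.6354 0.009 ] [0.6524 0.1055]
0.71 [304. 170.] [0.4495 0.3974] [0.4495 0.5294]
0.68 [301. 198.] [0.4384 0.2555] [0.4373 0.3745]
0.64 [240. 201.] [0.2708 0.248 ] [0.2544 0.3663]
0.2 [416. 416.] [ 0.6389 -0.4563] [ 0.6562 -0.4023]
side
0.82 [311. 410.] [0.4448 0.6181] [0.4566 0.5491]
0.71 [410. 361.] [0.2637 0.476 ] [0.2541 0.39  ]
0.65 [280. 238.] [0.6228 0.0152] [ 0.6557 -0.1254]
0.61 [331. 352.] [0.4256 0.4669] [0.4351 0.3799]
0.18 [310. 236.] [ 0.5394 -0.005 ] [ 0.5624 -0.1479]
```

Emit:
{"op": "arm_command", "data": {"motion": [[[-2,3.4,0,0,0,0,1],[-2,3.4,0,0,0,0,1],[-2,3.4,0,0,0,0,1],[-2,3.4,0,0,0,0,1],[-2,3.4,0,0,0,0,1],[-2,3.4,0,0,0,0,1],[-2,3.4,0,0,0,0,1],[-2,3,0,0,0,0,1],[-1.5,2,0,0,0,0,1],[0,0,0,0,0,0,1]]]}}

```text
time_s: 26.68
tcp_pos: [0.4344, 0.3347, 0.1722]
orientation: [-3.13, 0.034, -0.002]
ft_force: [-0.2, -0.1, -0.5]
width: 0.0854
```

```bash
sed -i 's/\.003)\[:2\]/.003)[:2]/' feet.py; python3 feet.py
```

```text
[0.4344 0.3347 0.1722] [-3.1297  0.0342 -0.0021] 0.08543778104033344 26.6833
[(array([312., 177.]), 0.72, array([0.4308, 0.3757])), (array([133., 167.]), 0.61, array([0.249 , 0.3892]))]
[(array([114., 168.]), 0.96, array([0.246 , 0.3903])), (array([312., 178.]), 0.71, array([0.4313, 0.3765])), (array([329.,   8.]), 0.57, array([0.4486, 0.5164]))]
wf266.png
```

Emit:
{"op": "arm_command", "data": {"motion": [[[-0.2,2,0,0,0,0,1],[-0.2,2,0,0,0,0,1],[0,0,-2,0,0,0,1],[0,0,-2,0,0,0,1],[0,0,-2,0,0,0,1],[0,0,-1,0,0,0,1],[0,0,0,0,0,0,1],[0,0,0,0,0,0,1]]]}}

```text
time_s: 27.5
tcp_pos: [0.4457, 0.3623, 0.1]
orientation: [-3.132, 0.076, -0.012]
ft_force: [0.2, 0.2, -0.6]
width: 0.0855
```

```bash
python3 feet.py; python3 -c "
from h import *
p=camera('wrist');f=p['frame'].astype(int)
import sys
for r in(230,250,270): print(r,[int(v) for v in f[r,200:420:4].sum(1)])"
```

```text
[0.4457 0.3623 0.1   ] [-3.1324  0.076  -0.0123] 0.08546564902889783 27.5
[(array([297., 216.]), 0.86, array([0.4307, 0.3768]))]
[(array([ 53., 216.]), 0.93, array([0.2502, 0.3915])), (array([294., 227.]), 0.85, array([0.4296, 0.3741])), (array([312.,  12.]), 0.8, array([0.4504, 0.5156])), (array([532., 478.]), 0.57, array([0.6422, 0.1165]))]
wf275.png
230 [297, 278, 271, 279, 309, 274, 260, 279, 281, 294, 247, 245, 283, 236, 264, 262, 266, 260, 259, 262, 284, 259, 162, 121, 65, 282, 272, 277, 294, 296, 287, 293, 291, 284, 277, 286, 368, 390, 360, 337, 403, 440, 445, 449, 490, 455, 392, 434, 509, 408, 375, 427, 381, 467, 524]
250 [284, 267, 252, 254, 228, 286, 276, 261, 209, 227, 259, 260, 240, 239, 239, 257, 253, 257, 267, 276, 269, 286, 305, 264, 267, 307, 298, 294, 294, 288, 284, 284, 280, 245, 434, 457, 444, 452, 492, 545, 407, 448, 447, 481, 428, 441, 456, 434, 419, 496, 468, 488, 433, 478, 509]
270 [276, 259, 250, 236, 244, 230, 242, 288, 418, 465, 466, 400, 398, 384, 381, 460, 509, 489, 505, 475, 460, 373, 393, 389, 410, 410, 403, 376, 450, 453, 406, 419, 464, 479, 492, 494, 524, 513, 456, 476, 500, 490, 519, 479, 483, 515, 519, 468, 419, 429, 436, 479, 449, 458, 507]
```

Emit:
{"op": "arm_command", "data": {"motion": [[[-0.8,0.7,0,0,0,0.05,1],[-0.7,0.7,0,0,0,0,1],[0,0,0,0,0,0,1],[0,0,-1,0,0,0,1],[0,0,-1,0,0,0,1],[0,0,0,0,0,0,1]]]}}

```text
time_s: 28.2
tcp_pos: [0.4331, 0.3803, 0.0843]
orientation: [-3.127, -0.004, -0.027]
ft_force: [-0.9, -0.4, 0.2]
width: 0.0853
```

```bash
python3 feet.py
```

```text
[0.4331 0.3803 0.0843] [-3.1267 -0.0038 -0.0274] 0.08534800378795343 28.2
[(array([340.,  12.]), 0.84, array([0.4503, 0.5384])), (array([314., 243.]), 0.82, array([0.4328, 0.376 ])), (array([ 80., 226.]), 0.64, array([0.249, 0.39 ]))]
[(array([310., 253.]), 0.93, array([0.4296, 0.3758])), (array([ 54., 231.]), 0.84, array([0.2497, 0.3921])), (array([345.,  20.]), 0.74, array([0.4508, 0.5244]))]
wf282.png
```

Emit:
{"op": "arm_command", "data": {"motion": [[[-0.2,-0.4,0,0,0.015,0,1],[0,0,0,0,0,0,1],[0,0,-1,0,0,0,1],[0,0,-1,0,0,0,1],[0,0,-1,0,0,0,1],[0,0,-1,0,0,0,1],[0,0,-1,0,0,0,1],[0,0,-0.5,0,0,0,1],[0,0,0,0,0,0,1],[0,0,0,0,0,0,1]]]}}

```text
time_s: 29.18
tcp_pos: [0.4314, 0.3749, 0.0235]
orientation: [-3.127, -0.001, -0.0]
ft_force: [0.5, 0.1, 0.7]
width: 0.0851
```

Emit:
{"op": "arm_command", "data": {"motion": [[[0,0.1,-0.7,0,0,0,1],[0,0,-0.7,0,0,0,1],[0,0,-0.7,0,0,0,1],[0,0,-0.7,0,0,0,1],[0,0,-0.5,0,0,0,1],[0,0,0,0,0,0,1],[0,0,0,0,0,0,1]]]}}

```text
time_s: 29.77
tcp_pos: [0.4319, 0.3766, -0.0124]
orientation: [-3.126, -0.001, -0.002]
ft_force: [0.3, 1.1, 0.5]
width: 0.0855
```

```bash
python3 feet.py
```

```text
[ 0.4319  0.3766 -0.0124] [-3.1264 -0.0012 -0.0025] 0.08546322618075228 29.7667
[(array([316., 287.]), 0.81, array([0.4316, 0.3751]))]
[(array([318., 313.]), 0.93, array([0.4322, 0.3737])), (array([  5., 266.]), 0.56, array([0.299 , 0.3955]))]
wf297.png
```

Good alignment. Lower 3 mm and close.

Emit:
{"op": "arm_command", "data": {"motion": [[[0,-0.1,-0.4,0,0,0,1],[0,0,0,0,0,0,-1],[0,0,0,0,0,0,-1],[0,0,0,0,0,0,-1],[0,0,0,0,0,0,-1]]]}}

```text
time_s: 30.33
tcp_pos: [0.4335, 0.3766, -0.0141]
orientation: [-3.124, -0.001, -0.008]
ft_force: [-0.5, -0.1, -1.1]
width: 0.0634
```

Width 63 mm (about 65.5 true), so foot66. Lift and carry to the back-right pocket.

Emit:
{"op": "arm_command", "data": {"motion": [[[0,0,2,0,0,0,-1],[0,0,3,0,0,0,-1],[0,0,3,0,0,0,-1],[0,0,3,0,0,0,-1],[0,-1,3,0,0,0,-1],[1,-2.5,1.5,0,0,0,-1],[1,-3,0.5,0,0,0,-1],[1,-3,0,0,0,0,-1],[1,-3,0,0,0,0,-1],[1,-3,0,0,0,0,-1]]]}}

```text
time_s: 31.17
tcp_pos: [0.4804, 0.2197, 0.1526]
orientation: [-3.124, -0.021, -0.007]
ft_force: [0.5, -0.2, -0.6]
width: 0.0642
```

Emit:
{"op": "arm_command", "data": {"motion": [[[1,-3,0,0,0,0,-1],[1,-3,0,0,0,0,-1],[1,-3,0,0,0,0,-1],[1.3,-3,0,0,0,0,-1],[1.3,-3,0,0,0,0,-1],[1.3,-3,0,0,0,0,-1],[1.3,-3,0,0,0,0,-1],[1,-2,0,0,0,0,-1],[0,0,0,0,0,0,-1],[0,0,0,0,0,0,-1]]]}}

```text
time_s: 32.0
tcp_pos: [0.5757, -0.0292, 0.1523]
orientation: [-3.126, -0.008, -0.01]
ft_force: [0.0, 0.1, -0.8]
width: 0.0639
```

Emit:
{"op": "arm_command", "data": {"motion": [[[1.2,-1.2,0,0,0,0,-1],[1.5,-1.5,0,0,0,0,-1],[1.5,-1.5,0,0,0,0,-1],[1.2,-1,0,0,0,0,-1],[0,0,0,0,0,0,-1],[0,0,-1,0,0,0,-1],[0,0,-0.5,0,0,0,-1],[0,0,0,0,0,0,-1],[0,0,0,0,0,0,-1]]]}}

```text
time_s: 32.75
tcp_pos: [0.6247, -0.0732, 0.1334]
orientation: [-3.121, -0.023, 0.004]
ft_force: [-0.9, -0.1, 0.1]
width: 0.0639
```

```bash
python3 -c "
from h import *
np.set_printoptions(precision=4,suppress=True)
s=state();print(s['tcp_pos'],s['orientation'],s['time_s'])
for c in('wrist','scene','side'):
  p=camera(c);print(c)
  for t in tip_of(p,'foot50')[:5]: print('foot',round(t['confidence'],2),np.round(t['point']),at(p,t['point'],.086)[:2],at(p,t['point'],s['tcp_pos'][2]+.017)[:2])
  for t in tip_of(p,'pocket50')[:5]: print('pock',round(t['confidence'],2),np.round(t['point']),at(p,t['point'],.086)[:2])
"
```

```text
[ 0.6247 -0.0732  0.1334] [-3.1211 -0.0227  0.0035] 32.75
wrist
foot 0.96 [329. 125.] [0.6315 0.0102] [0.6292 0.0049]
foot 0.84 [317. 289.] [ 0.6252 -0.1025] [ 0.6248 -0.0754]
pock 0.78 [182. 134.] [0.5367 0.0034]
pock 0.59 [196. 274.] [ 0.5388 -0.0923]
pock 0.55 [331. 125.] [0.6328 0.0102]
scene
foot 0.82 [305. 170.] [0.4537 0.3983] [0.4534 0.2958]
foot 0.82 [242. 197.] [0.2751 0.2667] [0.2874 0.1735]
foot 0.74 [383. 252.] [0.6398 0.008 ] [ 0.6263 -0.0669]
foot 0.63 [429. 287.] [ 0.7281 -0.1229] [ 0.7084 -0.1885]
pock 0.8 [381. 253.] [0.6338 0.0041]
pock 0.75 [388. 285.] [ 0.6351 -0.1092]
pock 0.7 [342. 255.] [0.5366 0.0029]
pock 0.69 [418. 416.] [ 0.6442 -0.4575]
pock 0.56 [347. 284.] [ 0.5413 -0.099 ]
side
foot 0.98 [285. 206.] [ 0.6479 -0.1869] [ 0.62   -0.0592]
foot 0.91 [410. 362.] [0.2636 0.4773] [0.2711 0.5439]
foot 0.7 [280. 238.] [0.6233 0.0187] [0.5977 0.1275]
foot 0.61 [316. 410.] [0.4366 0.6183] [0.4282 0.6719]
pock 0.72 [317. 222.] [ 0.5294 -0.0931]
pock 0.69 [280. 223.] [ 0.6412 -0.0714]
pock 0.6 [310. 236.] [ 0.5383 -0.0016]
pock 0.59 [281. 234.] [ 0.6257 -0.0064]
```

Emit:
{"op": "arm_command", "data": {"motion": [[[0.7,-0.7,0,0,0,0,-1],[0.6,-0.7,0,0,0,0,-1],[0,0,0,0,0,0,-1],[0,0,-0.7,0,0,0,-1],[0,0,-0.7,0,0,0,-1],[0,0,-0.7,0,0,0,-1],[0,0,0,0,0,0,-1],[0,0,0,0,0,0,-1]]]}}

```text
time_s: 33.87
tcp_pos: [0.6407, -0.0911, 0.1105]
orientation: [-3.122, -0.019, 0.0]
ft_force: [0.1, 0.4, -0.6]
width: 0.064
```

```bash
python3 -c "
from h import *
np.set_printoptions(precision=4,suppress=True)
s=state();print(s['tcp_pos'],s['orientation'],s['time_s'])
p=camera('wrist')
for t in tip_of(p,'foot50')[:5]: print('foot',round(t['confidence'],2),np.round(t['point']),at(p,t['point'],.086)[:2],at(p,t['point'],s['tcp_pos'][2]+.017)[:2])
for t in tip_of(p,'pocket50')[:5]: print('pock',round(t['confidence'],2),np.round(t['point']),at(p,t['point'],.086)[:2])
"
```

```text
[ 0.6407 -0.0911  0.1105] [-3.122  -0.0187  0.0001] 33.8667
foot 0.86 [315. 288.] [ 0.6397 -0.1099] [ 0.6397 -0.0926]
foot 0.83 [304.  87.] [0.6325 0.01  ] [0.6339 0.0026]
pock 0.85 [132.  98.] [0.5357 0.0033]
pock 0.75 [156. 262.] [ 0.5386 -0.0936]
```

Emit:
{"op": "arm_command", "data": {"motion": [[[-0.3,0.4,0,0,0,0,-1],[0,0,0,0,0,0,-1],[0,0,-0.6,0,0,0,-1],[0,0,-0.6,0,0,0,-1],[0,0,-0.5,0,0,0,-1],[0,0,0,0,0,0,-1],[0,0,0,0,0,0,-1]]]}}

```text
time_s: 34.6
tcp_pos: [0.6383, -0.0863, 0.0938]
orientation: [-3.123, -0.02, -0.005]
ft_force: [0.9, -0.8, -0.9]
width: 0.0638
```

Emit:
{"op": "arm_command", "data": {"motion": [[[-0.1,-0.1,-0.4,0,0,0,-1],[0,0,-0.4,0,0,0,-1],[0,0,-0.4,0,0,0,-1],[0,0,0,0,0,0,-1]]]}}

```text
time_s: 34.93
tcp_pos: [0.6371, -0.0875, 0.0803]
orientation: [-3.123, -0.02, -0.004]
ft_force: [-1.1, 0.2, -1.2]
width: 0.0641
```

Emit:
{"op": "arm_command", "data": {"motion": [[[0,0,-0.4,0,0,0,-1],[0,0,-0.3,0,0,0,-1],[0,0,0,0,0,0,-1]]]}}

```text
time_s: 35.18
tcp_pos: [0.6371, -0.0876, 0.0724]
orientation: [-3.123, -0.02, -0.004]
ft_force: [0.3, -0.8, -1.4]
width: 0.0639
```

Emit:
{"op": "arm_command", "data": {"motion": [[[0,0,0,0,0,0,1],[0,0,0,0,0,0,1],[0,0,0,0,0,0,1],[0,0,0.5,0,0,0,1],[0,0,1.5,0,0,0,1],[0,0,2.5,0,0,0,1],[0,0,3,0,0,0,1],[-2,0.5,2,0,0,0,1],[-2,0,1,0,0,0,1],[0,0,0,0,0,0,1]]]}}

```text
time_s: 36.02
tcp_pos: [0.5962, -0.0824, 0.1838]
orientation: [-3.123, -0.02, -0.006]
ft_force: [-0.2, -0.6, 0.4]
width: 0.0852
```

```bash
python3 -c "
from h import *
np.set_printoptions(precision=4,suppress=True)
s=state();print(s['tcp_pos'],s['orientation'],s['time_s'])
P={c:camera(c) for c in('wrist','scene','side')}
for c,p in P.items():
  for t in tip_of(p,'foot50')[:5]: print(c,'foot',round(t['confidence'],2),np.round(t['point']),at(p,t['point'],.086)[:2])
R=cv2.resize(P['wrist']['frame'],(560,420))
T=cv2.resize(P['scene']['frame'][220:310,310:430],(240,210),interpolation=2);S=cv2.resize(P['side']['frame'][185:265,240:360],(240,210),interpolation=2)
cv2.imwrite('pics/seated.png',np.hstack([R,np.vstack([T,S])])[:,:,::-1])
"
```

```text
[ 0.5962 -0.0824  0.1838] [-3.123  -0.0201 -0.0058] 36.0167
wrist foot 0.86 [362. 240.] [ 0.6358 -0.0879]
wrist foot 0.73 [366. 120.] [0.6339 0.0092]
scene foot 0.95 [243. 197.] [0.2758 0.2686]
scene foot 0.86 [391. 276.] [ 0.6454 -0.0805]
scene foot 0.84 [304. 171.] [0.4518 0.3956]
scene foot 0.63 [380. 255.] [ 0.6292 -0.0025]
scene foot 0.44 [439. 247.] [0.7817 0.0196]
side foot 0.84 [316. 407.] [0.4367 0.612 ]
side foot 0.84 [410. 364.] [0.2644 0.4836]
side foot 0.71 [278. 241.] [0.6267 0.034 ]
side foot 0.57 [285. 221.] [ 0.628  -0.0885]
```

View pics/seated.png

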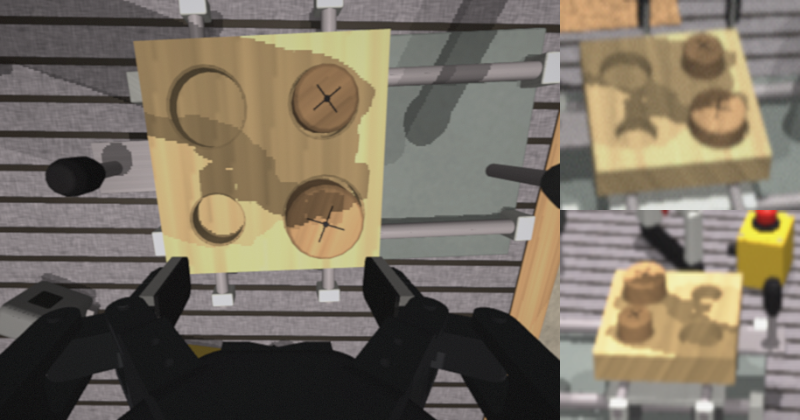

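Both feet stand seated: foot50 back-left with its cross at (327,97), foot66 back-right at (325,224). The bit tip is at (488,168) in the same view. I'll compute the table moves.

```bash
python3 -c "
from h import *
np.set_printoptions(precision=4,suppress=True)
p=camera('wrist');k=640/560
def hit(uv,z): return at(p,np.array(uv)*k,z)[:2]
b=[at(p,t['point'],.142)[:2] for t in tip_of(p,'bit_tip')[:1]]
print('f50',hit((327,97),.128),'f66',hit((325,225),.128),'bit',hit((488,169),.142),b,'knob',[at(p,t['point'],.128)[:2] for t in tip_of(p,'table_knob')[:2]])
for c in('scene','side'):
  q=camera(c);print(c,[(t['confidence'],at(q,t['point'],.142)[:2]) for t in tip_of(q,'bit_tip')[:2]],[at(q,t['point'],.128)[:2] for t in tip_of(q,'table_knob')[:2]])
"
```

```text
f50 [0.6325 0.0103] f66 [ 0.6366 -0.0881] bit [ 0.751  -0.0391] [array([ 0.7528, -0.0407])] knob [array([ 0.4366, -0.0505])]
scene [(0.6, array([ 0.7572, -0.0449])), (0.41, array([ 0.6228, -0.0582]))] [array([ 0.439 , -0.0467])]
side [(0.58, array([ 0.7498, -0.03  ]))] [array([ 0.4387, -0.0351])]
```

Emit:
{"op": "arm_command", "data": {"motion": [[[-2.5,0.5,0,0,0,0,0.3],[-2.5,0.5,0,0,0,0,0.3],[-2.5,0.5,0,0,0,0,0.3],[-2.5,0.5,0,0,0,0,0.3],[-2.5,0.5,0,0,0,0,0.3],[-2,0.4,0,0,0,0,0.3],[-1.4,0.3,0,0,0,0,0.3],[0,0,0,0,0,0,0.3],[0,0,0,0,0,0,0.3]]]}}

```text
time_s: 37.52
tcp_pos: [0.4318, -0.049, 0.179]
orientation: [-3.122, -0.02, -0.004]
ft_force: [0.1, -0.0, -0.3]
width: 0.0556
```

```bash
python3 m.py table_knob .128 wrist,scene
```

```text
tcp [ 0.4318 -0.049   0.179 ] rv [-3.1223 -0.0201 -0.004 ] w 0.0556 t 37.5 F [ 0.0596 -0.0474 -0.3001]
wrist [(array([325., 251.]), 0.83, array([ 0.438 , -0.0509]))]
scene [(array([299., 260.]), 0.74, array([ 0.4316, -0.0587]))]
```

Emit:
{"op": "arm_command", "data": {"motion": [[[0.5,-0.15,0,0,0,0,0.3],[0,0,-1.5,0,0,0,0.3],[0,0,-1.5,0,0,0,0.3],[0,0,-1.5,0,0,0,0.3],[0,0,-1.5,0,0,0,0.3],[0,0,-1,0,0,0,0.3],[0,0,0,0,0,0,0.3],[0,0,0,0,0,0,0.3]]]}}

```text
time_s: 38.38
tcp_pos: [0.4475, -0.0537, 0.1058]
orientation: [-3.124, -0.02, -0.012]
ft_force: [0.3, 1.0, 0.5]
width: 0.0554
```

Emit:
{"op": "arm_command", "data": {"motion": [[[-0.5,0.15,0,0,0,0,0.3],[-0.5,0.15,0,0,0,0,0.3],[0,0,0,0,0,0,0.3],[0,0,-0.7,0,0,0,0.3],[0,0,-0.7,0,0,0,0.3],[0,0,-0.7,0,0,0,0.3],[0,0,0,0,0,0,0.3],[0,0,0,0,0,0,0.3]]]}}

```text
time_s: 39.05
tcp_pos: [0.4394, -0.0513, 0.0853]
orientation: [-3.125, -0.02, -0.02]
ft_force: [-0.8, -0.6, 0.0]
width: 0.0555
```

Emit:
{"op": "arm_command", "data": {"motion": [[[-0.2,0.1,-0.5,0,0,0,0.3],[0,0,0,0,0,0,0.3],[0,0,0,0,0,0,-1],[0,0,0,0,0,0,-1],[0,0,0,0,0,0,-1],[0,0,0,0,0,0,-1]]]}}

```text
time_s: 39.55
tcp_pos: [0.4391, -0.0502, 0.0801]
orientation: [-3.125, -0.021, -0.024]
ft_force: [-1.0, 0.0, -1.9]
width: 0.028
```

Emit:
{"op": "arm_command", "data": {"motion": [[[0.6,-0.3,0,0,0,0,-1],[1.2,-0.5,0,0,0,0,-1],[1.5,-0.6,0,0,0,0,-1],[1.5,-0.6,0,0,0,0,-1],[1.5,-0.6,0,0,0,0,-1],[1.5,-0.6,0,0,0,0,-1],[1.2,-0.6,0,0,0,0,-1],[0.8,-0.4,0,0,0,0,-1],[0,0,0,0,0,0,-1],[0,0,0,0,0,0,-1]]]}}

```text
time_s: 40.38
tcp_pos: [0.5312, -0.0878, 0.0801]
orientation: [-3.113, -0.023, 0.001]
ft_force: [-3.5, 2.7, 3.6]
width: 0.028
```

Emit:
{"op": "arm_command", "data": {"motion": [[[0.8,-0.4,0,0,0,0,-1],[0.8,-0.4,0,0,0,0,-1],[0.8,-0.4,0,0,0,0,-1],[0.5,-0.3,0,0,0,0,-1],[0,0,0,0,0,0,-1],[0,0,0,0,0,0,-1]]]}}

```text
time_s: 40.88
tcp_pos: [0.5575, -0.1011, 0.0801]
orientation: [-3.11, -0.023, 0.009]
ft_force: [-3.0, 2.3, 2.8]
width: 0.0281
```

```bash
cat > chk.py <<'E'
from h import *
np.set_printoptions(precision=4,suppress=True)
s=state();print(s['tcp_pos'],s['orientation'],s['ft_force'],s['time_s'])
for c in('wrist','scene','side'):
  p=camera(c);F=[t['point'] for t in tip_of(p,'foot50')[:6]];B=[t['point'] for t in tip_of(p,'bit_tip')[:1]];Q=[t['point'] for t in tip_of(p,'pocket50')[:4]]
  print(c,'bit',[(np.round(b,1),at(p,b,.142)[:2]) for b in B],'feet@.086',[(np.round(f,1),at(p,f,.086)[:2]) for f in F],'pock',[at(p,f,.086)[:2] for f in Q])
  save(p,'chk_%s.png'%c)
E
python3 chk.py
```

```text
[ 0.5575 -0.1011  0.0801] [-3.1098 -0.0233  0.0091] [-3.0228  2.3032  2.7657] 40.8833
wrist bit [] feet@.086 [] pock [array([ 0.6599, -0.1436]), array([ 0.6547, -0.0483]), array([ 0.5584, -0.1235])]
scene bit [(array([436.8, 247.7]), array([ 0.7557, -0.0485]))] feet@.086 [(array([441.1, 292.8]), array([ 0.7531, -0.1421])), (array([241. , 200.1]), array([0.2721, 0.2527])), (array([305. , 170.9]), array([0.4533, 0.3944])), (array([442.4, 293.7]), array([ 0.7554, -0.1451])), (array([431.2, 265.7]), array([ 0.7486, -0.0489])), (array([351.6, 273.3]), array([ 0.5543, -0.0647]))] pock [array([ 0.7539, -0.1434]), array([ 0.7509, -0.048 ]), array([ 0.667 , -0.1451]), array([ 0.6624, -0.0572])]
side bit [(array([239.8, 208.2]), array([ 0.7556, -0.0499]))] feet@.086 [(array([249.8, 213.1]), array([ 0.75  , -0.1279])), (array([410.2, 362.1]), array([0.2638, 0.4779])), (array([316.8, 403.8]), array([0.4362, 0.6037])), (array([242.2, 229. ]), array([ 0.7465, -0.0233]))] pock [array([ 0.7561, -0.14  ]), array([ 0.747 , -0.0333]), array([ 0.6536, -0.136 ]), array([ 0.6542, -0.0559])]
```

```bash
python3 -c "
from h import *
ims=[]
for c,u,v in(('scene',436,262),('side',241,222)):
  f=cv2.imread('pics/chk_%s.png'%c)[v-30:v+30,u-30:u+30]
  g=cv2.resize(f,(400,400),interpolation=cv2.INTER_CUBIC)
  for i in range(0,400,67): cv2.line(g,(i,0),(i,8),(0,0,255),1);cv2.line(g,(0,i),(8,i),(0,0,255),1)
  ims.append(g)
cv2.imwrite('pics/zoom.png',np.hstack(ims))"
```

```text
(no output)
```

View pics/zoom.png

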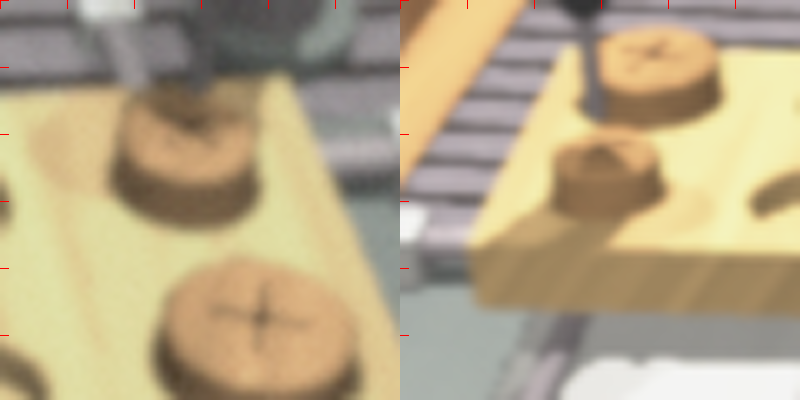

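The bit tip is at scene-zoom (200,88) and side-zoom (198,120). The crosses are foot50 (192,122) / (206,153) and foot66 (261,318) / (253,52). I'll convert these to offsets.

```bash
python3 -c "
from h import *
np.set_printoptions(precision=4,suppress=True)
q=camera('scene');r=camera('side');k=400/60
A=lambda z:(406+(z[0]+.5)/k-.5,232+(z[1]+.5)/k-.5)
B=lambda z:(211+(z[0]+.5)/k-.5,192+(z[1]+.5)/k-.5)
for n,a,b,z in(('bit',(200,88),(198,120),.142),('f50',(192,122),(206,153),.128),('f66',(261,318),(253,52),.128)):
  print(n,tri([(q,A(a)),(r,B(b))]),at(q,A(a),z)[:2],at(r,B(b),z)[:2])
"
```

```text
bit (array([ 0.7529, -0.04  ,  0.1432]), [0.0016, 0.0016]) [ 0.755  -0.0376] [ 0.7518 -0.0411]
f50 (array([ 0.7513, -0.0398,  0.1271]), [0.0022, 0.0022]) [ 0.7533 -0.0397] [ 0.7482 -0.0365]
f66 (array([ 0.7551, -0.1422,  0.1277]), [0.001, 0.001]) [ 0.7561 -0.1419] [ 0.7538 -0.1408]
```

The offset is only about 2 mm in x. Trim it and rest for over a second.

Emit:
{"op": "arm_command", "data": {"motion": [[[0.2,0.05,0,0,0,0,-1],[0,0,0,0,0,0,-1],[0,0,0,0,0,0,-1],[0,0,0,0,0,0,-1],[0,0,0,0,0,0,-1],[0,0,0,0,0,0,-1],[0,0,0,0,0,0,-1],[0,0,0,0,0,0,-1],[0,0,0,0,0,0,-1],[0,0,0,0,0,0,-1]]]}}

```text
time_s: 42.42
tcp_pos: [0.5588, -0.1011, 0.0801]
orientation: [-3.111, -0.023, 0.011]
ft_force: [-0.1, -0.0, -2.6]
width: 0.0283
```

Emit:
{"op": "arm_command", "data": {"motion": [[[0,0,0,0,0,0,-1],[0,0,0,0,0,0,-1],[0,0,0,0,0,0,-1],[0,0,0,0,0,0,-1],[0,0,0,0,0,0,-1],[0,0,0,0,0,0,-1],[0,0,0,0,0,0,-1],[0,0,0,0,0,0,-1],[0,0,0,0,0,0,-1],[0,0,0,0,0,0,-1]]]}}

```text
time_s: 43.25
tcp_pos: [0.5588, -0.1011, 0.0801]
orientation: [-3.111, -0.023, 0.011]
ft_force: [-0.6, 0.2, -2.2]
width: 0.0282
```

```bash
cat > track.py <<'E'
from h import *
np.set_printoptions(precision=4,suppress=True)
# f66 cross in the reference pictures (pixels), reference table offset f50-bit there = (-.002,-.001)
ref=dict(scene=(406+261.5/(20/3)-.5,232+318.5/(20/3)-.5),side=(211+253.5/(20/3)-.5,192+52.5/(20/3)-.5))
def shift():
    o=[];o0=[]
    for c in ref:
        a=cv2.imread('pics/chk_%s.png'%c).astype(np.float32);p=camera(c);b=p['frame'][:,:,::-1].astype(np.float32)
        u,v=np.round(ref[c]).astype(int);h,w=10,14
        T=a[v-h:v+h+1,u-w:u+w+1];S=45
        I=b[max(0,v-h-S):v+h+S+1,max(0,u-w-S):u+w+S+1]
        M=cv2.matchTemplate(I.astype(np.float32),T,cv2.TM_CCOEFF_NORMED);_,m,_,(x,y)=cv2.minMaxLoc(M)
        def sub(l,k0): return 0 if l<=0 or l>=len(k0)-1 else .5*(k0[l-1]-k0[l+1])/(k0[l-1]-2*k0[l]+k0[l+1])
        d=np.array([x+sub(x,M[y])-min(S,u-w),y+sub(y,M[:,x])-min(S,v-h)])
        print(c,'match',round(m,3),'shift px',d)
        o.append((p,np.array(ref[c])+d));o0.append((p,ref[c]))
    X,e=tri(o);X0,_=tri(o0);print('f66 cross',X,e,'table shift',X-X0)
s=state();print(s['tcp_pos'],s['orientation'],s['time_s']);shift()
E
python3 track.py
```

```text
[ 0.5588 -0.1011  0.0801] [-3.1112 -0.0229  0.0111] 43.25
scene match 0.986 shift px [ 0.5435 -0.1079]
side match 0.993 shift px [-0.2208 -0.0456]
f66 cross [ 0.7561 -0.1422  0.1279] [0.0013, 0.0013] table shift [ 0.001  -0.0001  0.0002]
```

Within about 1 mm. On to foot66, about +10.1 cm in y.

Emit:
{"op": "arm_command", "data": {"motion": [[[0,0.6,0,0,0,0,-1],[0,1.2,0,0,0,0,-1],[-0.1,1.4,0,0,0,0,-1],[0,1.4,0,0,0,0,-1],[-0.1,1.4,0,0,0,0,-1],[0,1.3,0,0,0,0,-1],[-0.1,1,0,0,0,0,-1],[0,0.6,0,0,0,0,-1],[0,0,0,0,0,0,-1],[0,0,0,0,0,0,-1]]]}}

```text
time_s: 44.18
tcp_pos: [0.5542, -0.007, 0.0801]
orientation: [-3.119, -0.024, 0.013]
ft_force: [0.3, -2.6, -1.7]
width: 0.0282
```

Emit:
{"op": "arm_command", "data": {"motion": [[[0.15,0.4,0,0,0,0,-1],[0,0.3,0,0,0,0,-1],[0,0,0,0,0,0,-1],[0,0,0,0,0,0,-1]]]}}

```text
time_s: 44.52
tcp_pos: [0.5552, -0.0, 0.0801]
orientation: [-3.119, -0.022, 0.015]
ft_force: [-0.8, -1.7, -0.4]
width: 0.0282
```

```bash
python3 track.py; cp pics/chk_scene.png pics/ref_scene.png; python3 chk.py | tail -2
```

```text
[ 0.5552 -0.      0.0801] [-3.1185 -0.0216  0.0154] 44.5167
scene match 0.607 shift px [18.5228 41.9336]
side match 0.572 shift px [-7.2051 13.786 ]
f66 cross [ 0.7986 -0.196   0.0477] [0.0017, 0.0017] table shift [ 0.0434 -0.0538 -0.08  ]
scene bit [(array([433.8, 261.9]), array([ 0.7386, -0.098 ]))] feet@.086 [(array([241.1, 195.6]), array([0.2709, 0.2748])), (array([300.7, 171.7]), array([0.4404, 0.3907])), (array([420.7, 240.4]), array([0.7407, 0.0481])), (array([434.5, 262.2]), array([ 0.7591, -0.0368]))] pock [array([ 0.6549, -0.0471]), array([0.6534, 0.0439]), array([0.7556, 0.0586]), array([ 0.7549, -0.0515])]
side bit [(array([239.1, 208.1]), array([ 0.7579, -0.0503]))] feet@.086 [(array([317.2, 406.4]), array([0.4347, 0.6095])), (array([235.8, 246.7]), array([0.7372, 0.079 ])), (array([410.6, 360.7]), array([0.2629, 0.4739])), (array([241.9, 225.7]), array([ 0.7529, -0.0434])), (array([268.2, 244.1]), array([0.6493, 0.0551]))] pock [array([ 0.6464, -0.0248]), array([ 0.7601, -0.0458]), array([0.7455, 0.0446]), array([0.6568, 0.0576])]
```

```bash
python3 -c "
from h import *
np.set_printoptions(precision=4,suppress=True)
o=[]
for c in('scene','side'):
  p=camera(c);X=proj(p,[.7488,.058,.128]);u,v=np.round(X).astype(int)
  g=cv2.GaussianBlur(cv2.cvtColor(p['frame'],cv2.COLOR_RGB2GRAY),(0,0),1.2).astype(float)
  bh=cv2.morphologyEx(g.astype(np.uint8),cv2.MORPH_BLACKHAT,np.ones((7,7),np.uint8)).astype(float)
  w=bh[v-5:v+6,u-7:u+8];yy,xx=np.unravel_index(w.argmax(),w.shape)
  print(c,X,(u-7+xx,v-5+yy),w.max());print(w.astype(int));o.append((p,(u-7+xx,v-5+yy)))
print(tri(o))
"
```

```text
scene [424.8374 224.888 ] (np.int64(418), np.int64(230)) 19.0
[[ 0  0  0  0  0  1  2  3  4  3  0  0  0  0  0]
 [ 0  0  0  0  0  0  2  5  6  5  2  0  0  0  0]
 [ 0  0  0  0  0  0  2  4  5  5  2  0  0  0  0]
 [ 0  0  1  1  0  0  3  7  7  6  3  0  0  0  0]
 [ 0  0  1  2  1  3  6  9 10  7  3  0  0  0  0]
 [ 2  0  0  1  1  4  9 13 14 10  4  0  0  0  0]
 [ 4  0  0  0  0  2  6 10 12 11  6  0  0  0  0]
 [ 8  1  0  0  0  0  2  5  7  8  6  0  0  0  0]
 [12  3  0  0  0  0  0  1  2  3  3  0  0  0  0]
 [15  4  0  0  0  0  0  0  0  0  0  0  0  0  0]
 [19  9  2  0  0  1  0  0  0  0  0  0  0  0  5]]
side [232.344  229.8753] (np.int64(239), np.int64(235)) 67.0
[[ 0  0  0  2  5 11  9  5  5  5  4  3  4  5  5]
 [ 0  0  0  8  2  0  0  0  0  0  0  2  4  6  8]
 [ 2 11 12 13  0  0  0  0  0  0  0  2  3  6  8]
 [17 23 20 16  7  9 10  8  5  2  0  0  0  1  3]
 [24 25 21 14 15 19 22 21 14  6  0  0  0  0  2]
 [20 16 12  9 12 18 24 23 16  4  0  0  0  0  3]
 [ 8  4  5  2  6 12 17 18 11  0  0  0  0  2  7]
 [ 0  0  0  1  3  5  7  7  4  0  0  0  0  5 14]
 [ 0  0  0  0  0  0  0  0  0  0  0  1  6 16 27]
 [13 13 10  1  0  0  0  0  0  0  4 11 20 33 45]
 [30 32 26 16  9  3  0  0  1  5 11 20 31 50 67]]
(array([0.7321, 0.0574, 0.1124]), [0.0008, 0.0008])
```

Emit:
{"op": "arm_command", "data": {"motion": [[[0,0,0,0,0,0,-1],[0,0,0,0,0,0,-1],[0,0,0,0,0,0,-1],[0,0,0,0,0,0,-1],[0,0,0,0,0,0,-1],[0,0,0,0,0,0,-1],[0,0,0,0,0,0,-1],[0,0,0,0,0,0,-1],[0,0,0,0,0,0,-1],[0,0,0,0,0,0,-1]]]}}

```text
time_s: 46.15
tcp_pos: [0.5552, -0.0001, 0.0801]
orientation: [-3.119, -0.022, 0.015]
ft_force: [-0.8, -0.1, -0.8]
width: 0.0277
```

Emit:
{"op": "arm_command", "data": {"motion": [[[-0.15,0.15,0,0,0,0,-1],[0,0,0,0,0,0,-1],[0,0,0,0,0,0,-1],[0,0,0,0,0,0,-1],[0,0,0,0,0,0,-1],[0,0,0,0,0,0,-1],[0,0,0,0,0,0,-1],[0,0,0,0,0,0,-1],[0,0,0,0,0,0,-1],[0,0,0,0,0,0,-1]]]}}

```text
time_s: 46.98
tcp_pos: [0.5544, 0.0011, 0.0801]
orientation: [-3.12, -0.022, 0.013]
ft_force: [-0.6, -0.5, -2.6]
width: 0.0282
```

Emit:
{"op": "arm_command", "data": {"motion": [[[0,0,0,0,0,0,-1],[0,0,0,0,0,0,-1],[0,0,0,0,0,0,-1],[0,0,0,0,0,0,-1],[0,0,0,0,0,0,-1],[0,0,0,0,0,0,-1],[0,0,0,0,0,0,-1],[0,0,0,0,0,0,-1],[0,0,0,0,0,0,-1],[0,0,0,0,0,0,-1]]]}}

```text
time_s: 47.82
tcp_pos: [0.5544, 0.0011, 0.0801]
orientation: [-3.12, -0.022, 0.013]
ft_force: [0.2, -0.6, -1.4]
width: 0.028
```

Emit:
{"op": "arm_command", "data": {"motion": [[[-0.6,0,0,0,0,0,-1],[-1.2,-0.1,0,0,0,0,-1],[-1.5,-0.1,0,0,0,0,-1],[-1.5,-0.1,0,0,0,0,-1],[-1.5,-0.1,0,0,0,0,-1],[-1.5,-0.1,0,0,0,0,-1],[-1,0,0,0,0,0,-1],[-0.5,0,0,0,0,0,-1],[0,0,0,0,0,0,-1]]]}}

```text
time_s: 48.57
tcp_pos: [0.4616, -0.0034, 0.0801]
orientation: [-3.119, -0.022, -0.001]
ft_force: [1.2, -1.0, -3.4]
width: 0.0278
```

Emit:
{"op": "arm_command", "data": {"motion": [[[-0.6,0,0,0,0,0,-1],[-0.6,0,0,0,0,0,-1],[-0.6,0,0,0,0,0,-1],[-0.4,0,0,0,0,0,-1]]]}}

```text
time_s: 48.9
tcp_pos: [0.4417, -0.0042, 0.0801]
orientation: [-3.12, -0.022, -0.006]
ft_force: [2.9, -1.7, -3.5]
width: 0.028
```

Emit:
{"op": "arm_command", "data": {"motion": [[[-0.5,0,0,0,0,0,-1],[-0.5,0,0,0,0,0,-1],[-0.5,0,0,0,0,0,-1],[-0.4,0,0,0,0,0,-1]]]}}

```text
time_s: 49.23
tcp_pos: [0.4371, -0.0041, 0.0802]
orientation: [-3.116, -0.023, -0.049]
ft_force: [16.7, 0.1, -18.7]
width: 0.0277
```

Front stop reached (17 N). Release and lift.

Emit:
{"op": "arm_command", "data": {"motion": [[[0,0,0,0,0,0,0.3],[0,0,0,0,0,0,0.3],[0,0,0,0,0,0,0.3],[0,0,0.7,0,0,0,0.3],[0,0,2,0,0,0,0.3],[0,0,2.5,0,0,0,0.3],[0,0,2.5,0,0,0,0.3],[0,0,2.5,0,0,0,0.3],[0,-1,1,0,0.04,0,0.3],[0,0,0,0,0,0,0.3]]]}}

```text
time_s: 50.07
tcp_pos: [0.4264, -0.0099, 0.1983]
orientation: [-3.109, -0.026, 0.037]
ft_force: [0.4, -1.0, -0.3]
width: 0.0553
```

```bash
python3 -c "
from h import *
np.set_printoptions(precision=4,suppress=True)
s=state();print(s['tcp_pos'],s['orientation'],s['time_s'])
for c in('wrist','scene','side'):
  p=camera(c);print(c,'knob',[at(p,t['point'],.128)[:2] for t in tip_of(p,'table_knob')[:1]],'feet',[(round(t['confidence'],2),at(p,t['point'],.086)[:2]) for t in tip_of(p,'foot50')[:4]],'pock',[at(p,t['point'],.086)[:2] for t in tip_of(p,'pocket50')[:4]])
"
```

```text
[ 0.4264 -0.0099  0.1983] [-3.1085 -0.0262  0.0372] 50.0667
wrist knob [array([ 0.4362, -0.0061])] feet [(0.91, array([ 0.6324, -0.039 ])), (0.8, array([0.6319, 0.0567]))] pock [array([0.5311, 0.0501]), array([ 0.5384, -0.0474])]
scene knob [array([ 0.445 , -0.0053])] feet [(0.87, array([0.6272, 0.0383])), (0.75, array([ 0.6433, -0.0396])), (0.64, array([0.2755, 0.2603])), (0.36, array([0.4547, 0.376 ]))] pock [array([ 0.5326, -0.0458]), array([ 0.6349, -0.0627]), array([0.5309, 0.043 ]), array([0.6272, 0.0555])]
side knob [] feet [(0.91, array([0.262 , 0.4791])), (0.74, array([ 0.6295, -0.0421])), (0.63, array([0.4412, 0.61  ])), (0.49, array([0.619 , 0.0781]))] pock [array([0.6184, 0.0589]), array([ 0.6394, -0.0549]), array([0.5227, 0.0584]), array([0.7114, 0.109 ])]
```

The knob is back at the front-stop line and both feet still stand. Now to the stop button for the twist.

Emit:
{"op": "arm_command", "data": {"motion": [[[0.3,-3,0,-0.033,-0.024,0,1],[0.6,-3.7,0,0,0,0,1],[0.6,-3.7,0,0,0,0,1],[0.6,-3.7,0,0,0,0,1],[0.6,-3.7,0,0,0,0,1],[0.6,-3.7,0,0,0,0,1],[0.6,-3.7,0,0,0,0,1],[0.6,-3.5,0,0,0,0,1],[0.3,-3,0,0,0,0,1],[0,-1.5,0,0,0,0,1]]]}}

```text
time_s: 51.5
tcp_pos: [0.4715, -0.3525, 0.1938]
orientation: [-3.14, -0.043, 0.003]
ft_force: [0.6, 0.9, -0.3]
width: 0.0856
```

Emit:
{"op": "arm_command", "data": {"motion": [[[0,0,0,0,0,0,1],[0,0,0,0,0,0,1]]]}}

```text
time_s: 51.67
tcp_pos: [0.471, -0.3567, 0.1924]
orientation: [-3.14, -0.035, 0.004]
ft_force: [-0.1, 1.1, -0.2]
width: 0.0854
```

```bash
python3 m.py stop_cap .103 wrist,scene
```

```text
tcp [ 0.471  -0.3567  0.1924] rv [-3.1403 -0.0349  0.0041] w 0.0854 t 51.7 F [-0.1355  1.1332 -0.2063]
wrist [(array([319., 240.]), 0.59, array([ 0.4734, -0.3619]))]
scene [(array([324., 372.]), 0.85, array([ 0.4754, -0.3608]))]
```

Emit:
{"op": "arm_command", "data": {"motion": [[[0.3,-0.5,0,0,0,0,1],[0,0,0,0,0,0,1],[0,0,-1.5,0,0,0,1],[0,0,-1.5,0,0,0,1],[0,0,-1.5,0,0,0,1],[0,0,-1.5,0,0,0,1],[0,0,-1,0,0,0,1],[0,0,0,0,0,0,1],[0,0,0,0,0,0,1]]]}}

```text
time_s: 52.62
tcp_pos: [0.4779, -0.3547, 0.1245]
orientation: [3.139, 0.054, 0.004]
ft_force: [1.1, -0.2, 0.2]
width: 0.0854
```

```bash
python3 m.py stop_cap .103 wrist
```

```text
tcp [ 0.4779 -0.3547  0.1245] rv [3.1386 0.0543 0.0036] w 0.0854 t 52.6 F [ 1.138  -0.2361  0.186 ]
wrist []
```

Emit:
{"op": "arm_command", "data": {"motion": [[[-0.35,-0.75,0,0,0,0,1],[0,0,0,0,0,0,1],[0,0,-0.8,0,0,0,1],[0,0,-0.8,0,0,0,1],[0,0,-0.8,0,0,0,1],[0,0,0,0,0,0,1],[0,0,0,0,0,0,1]]]}}

```text
time_s: 53.3
tcp_pos: [0.4757, -0.3655, 0.1016]
orientation: [3.134, 0.053, 0.011]
ft_force: [-0.1, -0.2, 0.3]
width: 0.0855
```

```bash
python3 m.py stop_cap .103 wrist; python3 -c "
from h import *
np.set_printoptions(precision=4,suppress=True)
p=camera('wrist');f=p['frame'].astype(int);m=(f[...,0]>90)&(f[...,1]<.45*f[...,0])&(f[...,2]<.45*f[...,0]);r,c=np.where(m[:420]);print(r.min(),r.max(),c.min(),c.max(),m.sum(),at(p,((c.min()+c.max())/2,(r.min()+r.max())/2),.095))"
```

```text
tcp [ 0.4757 -0.3655  0.1016] rv [3.1338 0.0527 0.0108] w 0.0855 t 53.3 F [-0.1236 -0.1566  0.2619]
wrist [(array([312., 266.]), 0.59, array([ 0.4729, -0.3606]))]
225 291 281 348 3266 [ 0.4743 -0.3587  0.095 ]
```

Emit:
{"op": "arm_command", "data": {"motion": [[[-0.2,0.45,0,0,0,0,1],[0,0,0,0,0,0,1],[0,0,-0.7,0,0,0,1],[0,0,-0.7,0,0,0,1],[0,0,-0.7,0,0,0,1],[0,0,-0.7,0,0,0,1],[0,0,-0.4,0,0,0,1],[0,0,0,0,0,0,1],[0,0,0,0,0,0,1]]]}}

```text
time_s: 54.2
tcp_pos: [0.4738, -0.3603, 0.0669]
orientation: [3.133, 0.054, 0.012]
ft_force: [0.4, 0.1, 0.1]
width: 0.0854
```

Emit:
{"op": "arm_command", "data": {"motion": [[[0,0,-0.6,0,0,0,1],[0,0,-0.6,0,0,0,1],[0,0,-0.3,0,0,0,1],[0,0,0,0,0,0,1],[0,0,0,0,0,0,-1],[0,0,0,0,0,0,-1],[0,0,0,0,0,0,-1],[0,0,0,0,0,0,-1],[0,0,0,0,0,0,-1]]]}}

```text
time_s: 54.95
tcp_pos: [0.4747, -0.3607, 0.0511]
orientation: [3.133, 0.054, 0.015]
ft_force: [0.3, 0.7, 0.8]
width: 0.0368
```

The width is 1 mm under what the upright side should give. I'll regrip 3 mm lower.

Emit:
{"op": "arm_command", "data": {"motion": [[[0,0,0,0,0,0,0.3],[0,0,0,0,0,0,0.3],[0,0,-0.3,0,0,0,0.3],[0,0,0,0,0,0,0.3],[0,0,0,0,0,0,-1],[0,0,0,0,0,0,-1],[0,0,0,0,0,0,-1],[0,0,0,0,0,0,-1]]]}}

```text
time_s: 55.62
tcp_pos: [0.4747, -0.3611, 0.0489]
orientation: [3.131, 0.054, 0.015]
ft_force: [0.3, 0.6, 0.1]
width: 0.0369
```

Emit:
{"op": "arm_command", "data": {"motion": [[[0,0,0,0,0,-0.08,-1],[0,0,0.08,0,0,-0.1,-1],[0,0,0.1,0,0,-0.1,-1],[0,0,0.1,0,0,-0.1,-1],[0,0,0.1,0,0,-0.1,-1],[0,0,0.1,0,0,-0.1,-1],[0,0,0,0,0,0,-1]]]}}

```text
time_s: 56.2
tcp_pos: [0.4737, -0.3608, 0.0526]
orientation: [3.003, -0.883, 0.006]
ft_force: [-1.6, 0.8, 9.4]
width: 0.0372
```

Emit:
{"op": "arm_command", "data": {"motion": [[[0,0,0.15,0,0,-0.08,-1],[0,0,0.1,0,0,-0.05,-1],[0,0,0,0,0,0,1],[0,0,0,0,0,0,1],[0,0,0,0,0,0,1],[0,0,0,0,0,0,1]]]}}

```text
time_s: 56.7
tcp_pos: [0.4736, -0.3603, 0.0544]
orientation: [2.944, -1.065, 0.004]
ft_force: [-0.1, -0.8, 0.1]
width: 0.083
```

Emit:
{"op": "arm_command", "data": {"motion": [[[0,0,1,0,0,0,1],[0,0,2,0,0,0,1],[0,0,2.5,0,0,0,1],[0,0,2.5,0,0,0,1],[0,0,2,0,0,0,1],[0,2,1,0,0,0,1],[0,3,0,0,0,0,1],[0,3,0,0,0,0,1],[0,1,0,0,0,0,1],[0,0,0,0,0,0,1]]]}}

```text
time_s: 57.53
tcp_pos: [0.4728, -0.2689, 0.1759]
orientation: [2.945, -1.059, 0.011]
ft_force: [-0.4, -0.6, 0.2]
width: 0.0855
```

```bash
python3 -c "
from h import *
np.set_printoptions(precision=4,suppress=True)
s=state();print(s['tcp_pos'],s['orientation'],s['width'],s['time_s'],s['ft_force'])
for c,x0,x1,y0,y1 in(('scene',300,350,350,400),('side',325,360,165,205)):
    p=camera(c)
    for f in (cv2.imread('pics/%s0.png'%c)[:,:,::-1],p['frame']):
        g=f[y0:y1,x0:x1].astype(int);m=(g[...,0]>90)&(g[...,1]<0.5*g[...,0])
        r,cc=np.where(m);print(c,r.min()+y0,r.max()+y0,m.sum(),r.mean()+y0,cc.mean()+x0)
    print('knob',[at(p,t['point'],.128)[:2] for t in tip_of(p,'table_knob')[:1]],'feet',[(round(t['confidence'],2),at(p,t['point'],.086)[:2]) for t in tip_of(p,'foot50')[:5]])
"
```

```text
[ 0.4728 -0.2689  0.1759] [ 2.9446 -1.0594  0.0107] 0.08551294132503147 57.5333 [-0.4179 -0.6417  0.158 ]
scene 364 382 244 373.55737704918033 323.7049180327869
scene 364 382 246 373.6707317073171 323.8455284552846
knob [array([ 0.4736, -0.3752])] feet [(0.86, array([ 0.6423, -0.0384])), (0.79, array([0.2698, 0.2704])), (0.67, array([0.6228, 0.0481]))]
side 180 187 68 183.58823529411765 342.5
side 180 187 68 183.58823529411765 342.5
knob [array([0.4271, 0.0055])] feet [(0.89, array([0.438 , 0.6122])), (0.75, array([ 0.6293, -0.0384])), (0.73, array([0.2627, 0.4878])), (0.49, array([0.6253, 0.0669]))]
```

The button is up in both views, identical to the start. The table is at its front stop and both feet are seated. Handing in.

```bash
python3 -c "
from plant import *
print(finish_job())"
```

```text
the job is handed in; nothing more can be done
None
```

The job is done and handed in at about 58 s of the 210 s allowed; no verdict was reported.

- **Stop pressed:** it latched, with the cap about 9 mm lower in both fixed cameras.
- **Feet:** only foot50 and foot66 were on the mat. Grip readings of 48 and 64 mm, which read about 2 mm low, confirmed the sizes. foot50 stands in the back-left pocket and foot66 in the back-right one. I first had the pocket sizes in the wrong order and corrected this before putting any foot in.
- **Dry run:** each foot rested under the bit for more than 1.5 s, foot50 first and then foot66. My estimates put each centre within about 1–2 mm of the tip. For foot66, two estimates disagreed by about 2–4 mm, so I rested it at two points between them.
- **Table and stop:** the table was pulled out until the force rose to 17 N at the front stop. Then the button was twisted clockwise by about 0.7 rad and let go.

The last checks showed the cap back at its starting height in both cameras. Both feet were still at their pockets, and the wrist view after the pull-out agreed with the front stop to about 2 mm. The robot was touching nothing.

- **Fingertip offset:** the fingers end 32–45 mm behind the reported TCP, so I worked with that offset throughout.
- **Disagreeing readings:** in the last check, the knob search in the scene camera picked up the stop button instead, so I ignored that one reading. The side view's knob reading was about 1 cm off the earlier wrist one, more than its usual error in x.

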